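# Stand the rinsed dive pointer in the tumbler, leaning to the lantern

### The arm

A 6-joint arm with a two-finger parallel gripper is mounted at the origin on the work surface. World frame = base frame: x ahead of the robot, y to its left, z up, the work surface at z = 0. Lengths are in m, angles in rad, forces in N, time in s.
With the tool pointing down it reaches from about 0.35 to 0.975 m from the base axis. Payload 4.9 kg.
Tool frame: the origin (TCP) lies on the centre line of the jaws, within the pads' length; the fingertips stand 14 mm ahead of it and the grasp point (between the pads) lies 5 mm behind it; z points along the fingers, y is the line along which they close (so a half turn about z gives the same grasp; the last joint's range is limited). The gripper opens to 85 mm and grips with 20 to 120 N. Pads are 22 mm wide; open, the fingers measure 114 mm over their backs; the gripper's body (76 mm by 85 mm) begins 54 mm behind the grasp point. The pads swing forward as they close: fully open they stand 13 mm farther back than shut.
Start: joints at [1.108, 0.053, 1.613, -0, 1.476, -0.119], TCP at [0.211, 0.588, 0.245] pointing down, gripper open.
Joint ranges: [-3.01, 3.01], [-1.01, 2.22], [0.06, 2.58], [-1.02, 4.17], [0.09, 2.62], [-3.14, 3.14]. Speed limits (rad/s): [2.57, 2.57, 3.14, 3.14, 3.14, 3.14].

### API

Orientations are given as a unit quaternion [w, x, y, z].
In Python, from plant import * gives the robot as it stands.
- The arm moves only by the tool send_rows, never from a script. Its argument "steps" is a list of rows, each an object with "translation": the shift along the tool's x, y, z in cm, a list of three; "delta_rot": the turn, a rotation vector about the tool's x, y, z in rad, a list of three; "jaw": the finger opening in cm, from 0 to 8.54. In form: [{"translation": [dx, dy, dz], "delta_rot": [rx, ry, rz], "jaw": jaw}, ...]. A call has exactly 8 rows; each row is the pose to reach, as a shift and turn from the pose commanded when the call began, along the tool's axes at that moment; what a row does not reach only later rows make up. A row lasts 1/10 s, in which the tool goes at most 50 mm and 8.59 degrees, less where a joint would pass 70% of its speed; a pose out of reach is approached as far as the arm can. A call with a gripper value outside its range is refused whole. The fingers move at their own pace and stop on an object; the grip force is fixed at half the most. Time passes only in rows, so rows that repeat a pose let the fingers close, or fill a call up. It gives the time, the measured TCP pose, the force, the opening and the grip force at its end, in the units of the state.
- state(): the state, without advancing time (a new reading comes with each control period).
- grab_frame(name): name is "side" or "top" or "wrist"; returns a dict with "pixels" (480x640x3 uint8, blue, green, red), "range_z" (480x640 float32, m along the optical axis (not along the pixel's ray), 0 where there is no reading), "fx", "fy", "cx", "cy" (pixels), "rvec" (rotation vector, rad) and "tvec" (3), from world to camera coordinates, as OpenCV has them. Camera axes: x right, y down, z forward; pixel columns grow to the right and rows downward; lengths in m; the calibration is good to about 2 mm. A picture is of the moment at which its call begins.
- job_done(): hands the job in; it is judged then, once.
The state is a dict: "time": time; "joint_pos": joint angles; "joint_vel": joint speeds; "joint_efforts": joint torques, N m; "tool_pos": TCP position; "tool_rot": TCP orientation; "contact_force": force on the tool from outside, world axes, zero at the start; "ft_torque": the same for the moment, N m; "gripper_width": opening from 0.0 (shut) to 1.0 (fully open); "grasp_force": force on a finger pad.
Only numpy, scipy, OpenCV 4.12 (cv2) and the standard library are available. Lean on these libraries where they do the work, as an engineer would, in place of code of your own. Each camera call takes 0.05 s, during which the arm holds its last target. There are 200 camera calls.

### The job

The dive pointer is rinsed: take it out of the blue tub and stand it in the smoky glass tumbler to drain, orange grip down, leaning against the side of the rim nearest the lantern so it is seen in the dusk and keeps clear of the mask case. Lower it gently until the grip stands on the bottom of the glass while you still hold it, and rest the shaft against the rim before you let go, so that it neither drops nor knocks the glass. Leave the tumbler upright where it is, and do not disturb the lantern, the mask case or the carabiner.

Things in the scene. Friction and masses are not known exactly. Their poses are not given: they have to be found in the camera images.
- pointer: Rigid dive pointer, 270 mm long, 110 g: six-sided orange rubber grip (18 mm across flats, 100 mm long, thin black grooves), then a round steel shaft 10 mm thick ending in a white ball 16 mm wide. It balances about 110 mm from the grip end. Origin: centre of the grip's flat end; its z axis runs along the stick to the ball.
- pointer_foot (a point): Centre of the flat end of the orange grip (the pointer's origin). At the start it lies inside the tub, against the wall on the tub's +x side.
- pointer_tip (a point): Far end of the white ball, 270 mm from the grip end. At the start the shaft is propped over the tub's other wall, sloping up by about 30 degrees towards the robot; from 160 mm on it is free in the air.
- tub: Blue open rinse tub fixed to the deck, 140 mm (own x) by 180 mm (own y), 80 mm high, walls and floor 4 mm thick. Origin: centre of its underside. The pointer lies above its x axis, up to 30 mm to either side, grip end towards +x.
- tumbler: Loose smoky see-through round glass, 0.4 kg, 140 mm tall: outside radius 31 mm at the foot, 37 mm at the rim, wall 3 mm, bottom 12 mm thick; inside radius 28 mm at the bottom, 34 mm at the rim. A sideways push of 2 to 4 N slides it, and pressing on it with over 15 N may chip it. Origin: centre of its underside, z up. At the start its x axis points at the lantern.
- tumbler_rim (a point): Centre of the tumbler's mouth, 140 mm above its underside.
- tumbler_in (a point): Centre of the tumbler's inner floor, 12 mm above its underside. It is hard and unyielding: a fast touch-down overshoots, so come down the last millimetres slowly (about 10 to 15 mm/s) and stop at the first 1 to 3 N.
- lantern: Small battery lantern, loose, upright: black base and cap 72 mm in diameter, glowing amber lens between, small red press button on top, 108 mm high in all. Its centre stands 150 to 165 mm from that of the tumbler. Origin: centre of its underside.
- mask_case: White polycarbonate mask case, loose, 105 mm (own x) by 185 mm (own y), 90 mm high, on the other side of the tumbler from the lantern. Origin: centre of its underside.
- carabiner: Stainless D-shaped carabiner lying flat on the deck, loose, about 100 mm (own x) by 56 mm (own y), 10 mm thick. Origin: its middle, on the deck.
Mind the look-alikes: they are no part of the job. What is shaped like the tumbler but green, pink or turquoise is not meant.

How it is judged:
By the outcome, as a careful person would: the job done as asked, in the order asked, and still so for the second after the job is handed in, with the robot touching nothing.
It also fails if it takes over 61 s, if anything falls off the work surface, if the arm or the gripper's body presses on something with over 40 N, if the wrist force passes 120 N, or if a joint passes its speed limit or range.

## Working session

There is one attempt and no reset: what is moved stays moved. The work goes in short steps, Python scripts to look and compute and a tool call to move; the robot and the scene stay as the last step left them, time stands still between calls to the robot, and variables do not carry over. Pictures are saved under pics/ and viewed, at most 10 in all, crops included, and the job is handed in when it is done.

Besides the shell and the picture viewer there is one more tool, called by a JSON object that holds its "op" and its "data". send_rows: Moves the arm, as the interface text tells. Its arguments: {"type":"object","properties":{"steps":{"type":"array","items":{"type":"object","properties":{"translation":{"type":"array","items":{"type":"number"}},"delta_rot":{"type":"array","items":{"type":"number"}},"jaw":{"type":"number"}}}}},"required":["steps"]}

```bash
mkdir -p pics; ls; cat > h.py <<'E'
from plant import *
import numpy as np, cv2
from scipy.spatial.transform import Rotation as R
def pts(f):
    v,u=np.mgrid[0:480,0:640]; z=f["range_z"]
    c=np.stack([(u-f["cx"])/f["fx"]*z,(v-f["cy"])/f["fy"]*z,z],-1)
    M=cv2.Rodrigues(np.array(f["rvec"],float))[0]
    w=(c-np.array(f["tvec"]).ravel())@M
    w[z==0]=np.nan
    return w
def proj(f,P):
    K=np.array([[f["fx"],0,f["cx"]],[0,f["fy"],f["cy"]],[0,0,1.]])
    return cv2.projectPoints(np.array(P,float).reshape(-1,3),np.array(f["rvec"],float),np.array(f["tvec"],float),K,None)[0].reshape(-1,2)
def ray(f,uv,z):
    M=cv2.Rodrigues(np.array(f["rvec"],float))[0]; t=np.array(f["tvec"]).ravel()
    o=-M.T@t; d=M.T@np.array([(uv[0]-f["cx"])/f["fx"],(uv[1]-f["cy"])/f["fy"],1])
    return o+d*(z-o[2])/d[2]
def cam(f):
    M=cv2.Rodrigues(np.array(f["rvec"],float))[0]; return -M.T@np.array(f["tvec"]).ravel()
E
python3 - <<'E'
from h import *
import pickle
F={n:grab_frame(n) for n in("side","top")}
pickle.dump(F,open("F.pkl","wb"))
for n,f in F.items(): cv2.imwrite(f"pics/{n}0.png",f["pixels"]); print(n,cam(f),f["fx"])
print(state())
E
```

```text
pics
side [ 0.04465939 -0.54269343  1.0532904 ] 501.7384787068069
top [0.52889691 0.03292357 1.1090025 ] 436.67284502572
{'time': 0.1, 'joint_pos': array([ 1.10797913e+00,  5.32680552e-02,  1.61413464e+00,  6.08706292e-06,
        1.47600970e+00, -1.18956188e-01]), 'joint_vel': array([ 0.00107597,  0.00158834, -0.00272013,  0.00032738, -0.00051151,
       -0.00105353]), 'joint_efforts': array([ 6.40346516e-04, -3.94900131e+01, -3.71364999e+01, -1.16037136e-04,
        3.85233885e-03, -3.80538609e-05]), 'tool_pos': array([0.21043643, 0.58794397, 0.24421324]), 'tool_rot': array([-2.63854776e-04,  1.71084924e-01,  9.85255866e-01, -8.70777781e-04]), 'contact_force': array([-0.60793619, -0.74586068,  0.09612456]), 'ft_torque': array([-0.03413628, -0.01886803,  0.03057032]), 'grasp_force': 0.0, 'gripper_width': 0.9999739850996808}
```

View pics/side0.png

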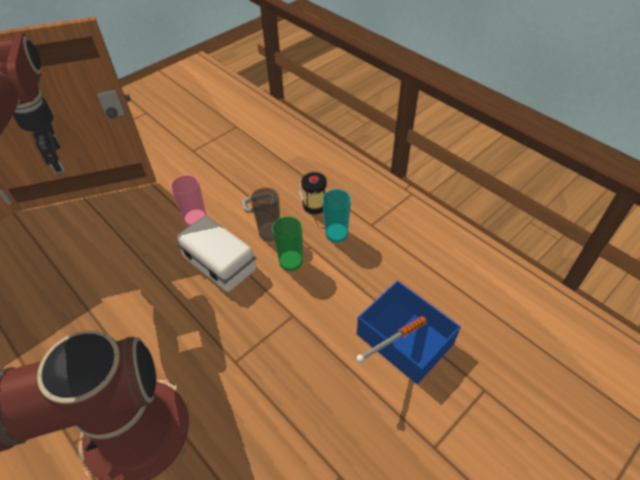

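View pics/top0.png

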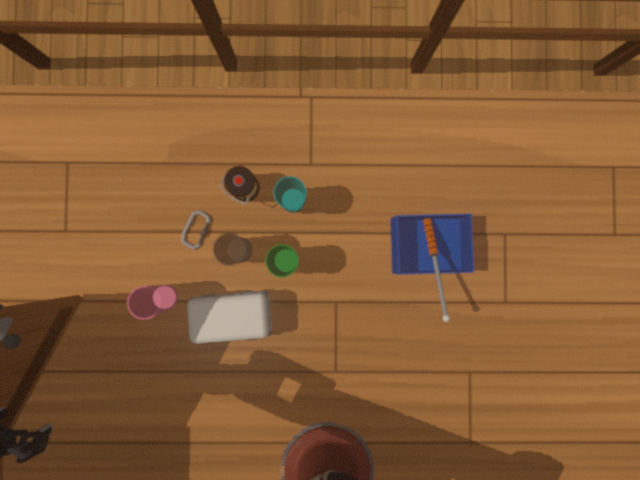

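Side view: the cups are pink (187,200), smoky grey (266,214), green (288,243) and turquoise (336,216). Grey is the tumbler, since it is uncoloured and stands between the lantern (314,193) and the case (217,252). The tub is at (408,330), with the pointer tip at (360,358) and grip at (413,327). In the top view the tumbler is at about (233,249), the lantern at (240,181) and the pointer runs from (429,222) to (446,318). An enlarged crop will confirm the tumbler.

```bash
python3 - <<'E'
from h import *
import pickle
F=pickle.load(open("F.pkl","rb"))
t,s=F["top"],F["side"]
a=cv2.resize(t["pixels"][150:350,120:320],(400,400),interpolation=cv2.INTER_CUBIC)
b=cv2.resize(s["pixels"][160:300,210:350],(400,400),interpolation=cv2.INTER_CUBIC)
cv2.imwrite("pics/crop1.png",np.hstack([a,b]))
W=pts(t);WS=pts(s)
for n,f,w in(("top",t,W),("side",s,WS)):
    hsv=cv2.cvtColor(f["pixels"],cv2.COLOR_BGR2HSV)
    print(n,"zero depth",np.isnan(w[...,0]).mean())
    # orange grip: raised & saturated orange ; white ball
    H,S,V=cv2.split(hsv)
    blue=(H>100)&(H<125)&(S>150)
    v,u=np.nonzero(blue);
    n_,l,st,c=cv2.connectedComponentsWithStats(blue.astype(np.uint8)); k=1+np.argmax(st[1:,4]); x,y,ww,hh=st[k][:4]; print("blue",st[k])
    roi=np.zeros_like(blue); roi[y-5:y+hh+60,x-20:x+ww+20]=1
    org=roi&(H<14)&(S>200)&(V>150)&(w[...,2]>.015)
    wh=roi&(S<60)&(V>150)
    steel=roi&(S<90)&(w[...,2]>.05)
    for nm,m in(("org",org),("white",wh),("steel",steel)):
        vv,uu=np.nonzero(m); 
        if len(uu): print(nm,len(uu),uu.mean(),vv.mean(),np.nanmedian(w[m],0))
    m=(org|steel|wh)
    P=w[m];P=P[~np.isnan(P[:,0])]
    c=np.median(P,0);d=np.linalg.svd(P-P.mean(0))[2][0]; d*=np.sign(d[2]); print("axis",P.mean(0),d,"pts range",np.ptp((P-c)@d))
    q=w[blue]; q=q[q[:,2]>.07]; print("tub rim",np.nanmin(q,0),np.nanmax(q,0))
for uv in((233,249),(225,245),(240,181),(229,317),(283,262),(440,255)): print(uv,W[uv[1],uv[0]])
E
```

```text
top zero depth 0.0040625
blue [446 236   5   5  10]
org 82 431.1341463414634 241.5 [ 0.56643816 -0.24869081  0.05615095]
steel 261 439.37547892720306 275.2490421455939 [ 0.49277885 -0.25301866  0.08815425]
axis [ 0.50735696 -0.25560809  0.08400897] [-0.88150312 -0.05654938  0.4687797 ] pts range 0.18475676538196964Traceback (most recent call last):
  File "<stdin>", line 27, in <module>
    res = np.fmin.reduce(a, axis=axis, out=out, **kwargs)
ValueError: zero-size array to reduction operation fmin which has no identity
```

View pics/crop1.png

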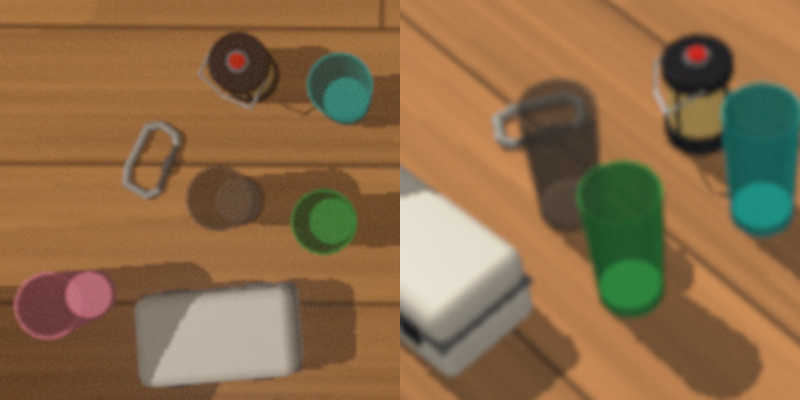

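The crop confirms it: grey cup, rim centre at about top (230,249), inner floor at about (240,250), with nothing else smoky. Next I'll measure positions.

```bash
python3 - <<'E'
from h import *
import pickle
F=pickle.load(open("F.pkl","rb"))
t,s=F["top"],F["side"];W=pts(t);WS=pts(s)
print("rim",ray(t,(230.5,249.5),.14),ray(s,(265.3,199),.14)); print("floor",ray(t,(240,250),.012),ray(s,(269.5,231),.012))
hsv=cv2.cvtColor(t["pixels"],cv2.COLOR_BGR2HSV)
# tumbler dark mask
for y in range(228,276,6): print(y,hsv[y,205:262:3,2])
print("depth z",np.round(W[250,205:262:4,2],3), np.round(W[232:270:4,231,2],3))
for nm,m in(("red t",cv2.inRange(hsv,(0,150,120),(4,255,255))),):
    m[:, :220]=0;m[:,262:]=0;m[:165]=0;m[205:]=0;v,u=np.nonzero(m);print(nm,len(u),u.mean(),v.mean(),ray(t,(u.mean(),v.mean()),.108))
# lantern cap from depth
m=(W[...,2]>.09)&(W[...,2]<.12)&(np.hypot(W[...,0]-.71,W[...,1]-.21)<.08);print("lantern",W[m].min(0),W[m].max(0),W[m].mean(0))
c=(W[...,2]>.08)&(W[...,2]<.1)&(W[...,0]<.55)&(W[...,1]>0.05)&(W[...,0]>.25);print("case",c.sum(),cv2.minAreaRect(W[c][:,:2].astype(np.float32)))
b=(W[...,2]>.07)&(W[...,2]<.09)&(W[...,0]>.4)&(W[...,1]<-.1);b2=b&(hsv[...,0]>95)&(hsv[...,0]<130)&(hsv[...,1]>120);print("tub",b2.sum(),cv2.minAreaRect(W[b2][:,:2].astype(np.float32)))
# pointer, by both views
for n,f,w in(("top",t,W),("side",s,WS)):
    h=cv2.cvtColor(f["pixels"],cv2.COLOR_BGR2HSV)
    box=np.zeros((480,640),bool)
    if n=="top": box[210:330,415:460]=1
    else: box[310:368,350:432]=1
    gr=box&(h[...,1]<110)&(w[...,2]>.06)
    og=box&((h[...,0]<15)&(h[...,1]>150))&(w[...,2]>.02)
    ball=box&(h[...,1]<60)&(h[...,2]>190)
    for nm,m in(("gray",gr),("or",og),("ball",ball)):
        v,u=np.nonzero(m); print(n,nm,len(u),u.mean().round(1),v.mean().round(1),np.median(w[m],0).round(4),"u",u.min(),u.max(),"v",v.min(),v.max())
    l=cv2.fitLine(np.stack(np.nonzero(gr|og)[::-1],1).astype(np.float32),cv2.DIST_HUBER,0,.01,.01).ravel();print(l)
    g=w[gr|og]; l3=cv2.fitLine(g.astype(np.float32),cv2.DIST_HUBER,0,.01,.01).ravel();print(l3)
E
```

```text
rim [0.54413323 0.2193888  0.14      ] [0.5434264  0.21634224 0.14      ]
floor [0.54503637 0.22028583 0.012     ] [0.54364175 0.22000001 0.012     ]
228 [ 88  98 138 155 157 157 157 158 157 155 156 157 156 155 156 157 157 157
 156]
234 [ 80 113 161 161 160 154 121 101  97 101 115 150 157 155 158 157 156 156
 155]
240 [154 160 160 154 102  98  97  93  93  96 103  97  96  82  93 111 113 111
 111]
246 [162 162 161 108  96  95  93  95 110  98  98  99  99  97  84  80 113 113
 110]
252 [166 168 167 108  96  97  98  95 105 103 102 100 101 100  81  83 113 113
 116]
258 [163 161 158 151 104  92  93  91  92  99 100  97  98  80  79 105 109 108
 112]
264 [158 155 156 156 157 152 129 113 106 113 136 149 155 155 156 157 157 154
 157]
270 [160 162 159 162 162 161 162 159 159 160 160 160 161 159 159 159 160 160
 160]
depth z [ 0.005  0.003  0.143  0.112  0.071  0.033  0.013  0.019  0.013  0.014
  0.138  0.063 -0.002  0.     0.   ] [0.002 0.083 0.028 0.01  0.012 0.012 0.009 0.036 0.139 0.002]
red t 41 238.0487804878049 180.02439024390245 [0.70449934 0.21049282 0.108     ]
lantern [0.6685923  0.17540
[... 293 characters left out ...]
), 1.7330939769744873)
top gray 504 438.8 270.8 [ 0.4926 -0.2532  0.0876] u 415 459 v 214 321
top or 231 430.3 236.2 [ 0.5815 -0.2488  0.0464] u 425 436 v 219 253
top ball 5 445.0 318.0 [ 0.397  -0.2522  0.1528] u 444 446 v 317 319
[1.6952133e-01 9.8552650e-01 4.3600842e+02 2.6594046e+02]
[ 0.8814042   0.00397831 -0.47234607  0.5132929  -0.25215438  0.0837966 ]
side gray 322 378.0 343.9 [ 0.4638 -0.2552  0.1102] u 356 405 v 310 362
side or 158 413.3 325.3 [ 0.5783 -0.2544  0.0487] u 401 424 v 317 334
side ball 24 359.1 357.0 [ 0.3933 -0.2548  0.1512] u 357 362 v 355 359
[  0.8535537  -0.5210048 390.70844   338.9435   ]
[ 0.87362844  0.01484407 -0.48636714  0.4992314  -0.25457227  0.0912904 ]
```

```bash
cat >> h.py <<'E'
def frame(z,y):
    z=np.array(z,float);z/=np.linalg.norm(z);y=np.array(y,float);y-=z*(y@z);y/=np.linalg.norm(y)
    return np.stack([np.cross(y,z),y,z],1)
def cur(s=None):
    s=s or state();q=s["tool_rot"];return np.array(s["tool_pos"]),R.from_quat([*q[1:],q[0]]).as_matrix()
def go(p,M,s=None,p0=None,M0=None):
    if p0 is None:p0,M0=cur(s)
    print("T(cm)",(M0.T@(np.array(p)-p0)*100).round(2),"rot",R.from_matrix(M0.T@M).as_rotvec().round(3))
a=np.radians(10)
MP=frame([np.sin(a),0,-np.cos(a)],[0,-1,0])
E
python3 - <<'E'
from h import *
p0,M0=cur()
az=np.radians(95)
M1=frame([0,0,-1],[-np.sin(az-np.pi/2*2+np.pi/2)*0+np.sin(az),-np.cos(az),0])
print(M1)
go([.45,.30,.27],M1)
go([.50,.0,.27],MP,p0=np.array([.45,.30,.27]),M0=M1)
go([.46,-.252,.20],MP,p0=np.array([.5,0,.27]),M0=MP)
E
```

```text
[[-0.08715574  0.9961947   0.        ]
 [ 0.9961947   0.08715574  0.        ]
 [ 0.          0.         -1.        ]]
T(cm) [-32.26 -19.04  -2.55] rot [-2.00e-03  1.00e-03  1.14e+00]
T(cm) [-30.32   2.37   0.  ] rot [-0.145  0.133  1.653]
T(cm) [-5.15 25.2   6.2 ] rot [0. 0. 0.]
```

{"op": "send_rows", "data": {"steps": [{"translation": [-4, -2.4, -0.3], "delta_rot": [0, 0, 0.14], "jaw": 8.5}, {"translation": [-8, -4.8, -0.6], "delta_rot": [0, 0, 0.28], "jaw": 8.5}, {"translation": [-12, -7.2, -1], "delta_rot": [0, 0, 0.42], "jaw": 8.5}, {"translation": [-16, -9.6, -1.3], "delta_rot": [0, 0, 0.56], "jaw": 8.5}, {"translation": [-20, -12, -1.6], "delta_rot": [0, 0, 0.7], "jaw": 8.5}, {"translation": [-24, -14.4, -2], "delta_rot": [0, 0, 0.84], "jaw": 8.5}, {"translation": [-28, -16.8, -2.3], "delta_rot": [0, 0, 0.98], "jaw": 8.5}, {"translation": [-32, -19, -2.5], "delta_rot": [0, 0, 1.12], "jaw": 8.5}]}}

```text
time: 0.9
tool_pos: [0.4486, 0.2999, 0.2702]
tool_rot: [-0.0, 0.67, 0.742, 0.0]
contact_force: [0.8, 1.2, 0.9]
gripper_width: 0.992
grasp_force: 0.0
```

```bash
python3 - <<'E'
from h import *
s=state();print(s["tool_pos"],s["joint_pos"]);
f=grab_frame("wrist");cv2.imwrite("pics/w1.png",f["pixels"])
import pickle;pickle.dump(f,open("w1.pkl","wb"));print(cam(f))
go([.50,.0,.27],MP)
E
```

```text
[0.44859917 0.29991255 0.27023465] [ 4.51344026e-01 -1.66188562e-01  1.78157371e+00  4.48702920e-05
  1.52620502e+00  3.50168749e-01]
[0.44100881 0.38067387 0.39776449]
T(cm) [-29.85   2.02   0.18] rot [-0.139  0.133  1.658]
```

View pics/w1.png

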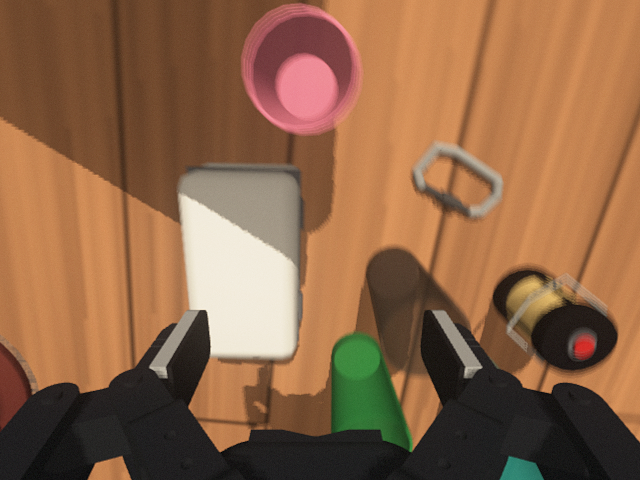

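{"op": "send_rows", "data": {"steps": [{"translation": [-4, 0.3, 0], "delta_rot": [-0.01, 0.01, 0.14], "jaw": 8.5}, {"translation": [-8, 0.6, 0], "delta_rot": [-0.02, 0.02, 0.28], "jaw": 8.5}, {"translation": [-12, 0.9, 0], "delta_rot": [-0.03, 0.03, 0.42], "jaw": 8.5}, {"translation": [-16, 1.2, 0], "delta_rot": [-0.04, 0.04, 0.56], "jaw": 8.5}, {"translation": [-20, 1.4, 0], "delta_rot": [-0.05, 0.05, 0.7], "jaw": 8.5}, {"translation": [-24, 1.6, 0], "delta_rot": [-0.06, 0.06, 0.84], "jaw": 8.5}, {"translation": [-27, 1.8, 0], "delta_rot": [-0.07, 0.07, 0.98], "jaw": 8.5}, {"translation": [-30, 2, 0], "delta_rot": [-0.08, 0.08, 1.12], "jaw": 8.5}]}}

```text
time: 1.75
tool_pos: [0.4996, 0.0042, 0.2698]
tool_rot: [-0.003, 0.961, 0.272, 0.054]
contact_force: [0.2, 1.1, 0.1]
gripper_width: 0.994
grasp_force: 0.0
```

```bash
python3 - <<'E'
from h import *
go([.465,-.252,.21],MP)
import pickle;f=pickle.load(open("w1.pkl","rb"));W=pts(f)
m=(W[...,2]>.134)&(W[...,2]<.147)&(np.hypot(W[...,0]-.544,W[...,1]-.2185)<.06)
print(m.sum(),cv2.minEnclosingCircle(W[m][:,:2].astype(np.float32)),W[m].mean(0))
v,u=np.nonzero(m);print(u.min(),u.max(),v.min(),v.max())
E
```

```text
T(cm) [-16.91  19.9    4.7 ] rot [-0.054  0.062  0.547]
1028 ((0.5459230542182922, 0.2231757938861847), 0.03726667910814285) [0.53661138 0.22997384 0.13803602]
379 471 292 373
```

Wrist view: the smoky tumbler is at about (395,310), partly behind the green cup at (360,385). The lantern is at (555,315), the case at (240,260) and the carabiner at (458,183). Now on to the pointer.

{"op": "send_rows", "data": {"steps": [{"translation": [-2.1, 2.5, 0.3], "delta_rot": [-0.01, 0.01, 0.08], "jaw": 8.5}, {"translation": [-4.2, 5, 0.6], "delta_rot": [-0.01, 0.01, 0.16], "jaw": 8.5}, {"translation": [-6.3, 7.5, 1], "delta_rot": [-0.02, 0.02, 0.24], "jaw": 8.5}, {"translation": [-8.4, 10, 1.8], "delta_rot": [-0.03, 0.03, 0.32], "jaw": 8.5}, {"translation": [-10.5, 12.5, 2.6], "delta_rot": [-0.04, 0.04, 0.4], "jaw": 8.5}, {"translation": [-12.6, 15, 3.4], "delta_rot": [-0.05, 0.05, 0.48], "jaw": 8.5}, {"translation": [-14.7, 17.5, 4], "delta_rot": [-0.05, 0.06, 0.55], "jaw": 8.5}, {"translation": [-16.9, 19.9, 4.7], "delta_rot": [-0.05, 0.06, 0.55], "jaw": 8.5}]}}

```text
time: 2.55
tool_pos: [0.4663, -0.2518, 0.2099]
tool_rot: [-0.002, 0.996, 0.001, 0.086]
contact_force: [0.4, -0.2, 0.4]
gripper_width: 0.997
grasp_force: 0.0
```

```bash
python3 - <<'E'
from h import *
s=state();print(s["tool_pos"],s["joint_pos"]); p,M=cur(s);print(M.round(3))
f=grab_frame("wrist");cv2.imwrite("pics/w2.png",f["pixels"]);W=pts(f)
h=cv2.cvtColor(f["pixels"],cv2.COLOR_BGR2HSV)
reg=(np.abs(W[...,1]+.252)<.04)
og=reg&(h[...,0]<13)&(h[...,1]>190)&(W[...,0]>.52)&(W[...,2]<.08)&(W[...,2]>.02)
gr=reg&(W[...,2]>.095)&(W[...,2]<.17)&(W[...,0]<.49)&(W[...,0]>.37)
for m in(og,gr):
    v,u=np.nonzero(m);print(len(u),u.min(),u.max(),v.min(),v.max(),np.median(W[m],0))
    if len(u)>20: print(cv2.fitLine(W[m].astype(np.float32),cv2.DIST_HUBER,0,.01,.01).ravel())
g=[-.004,0,0]
t=np.array([.627,-.252,.0213])+.19*np.array([-.8815,0,.472]); print("grasp",t)
go(t+.005*MP[:,2],MP)
E
```

```text
[ 0.46633377 -0.25176483  0.20993106] [-0.69263343 -0.24942779  1.95991763  0.11680437  1.30259974  0.85151837]
[[ 0.985  0.003  0.171]
 [ 0.003 -1.     0.004]
 [ 0.171 -0.004 -0.985]]
4 308 324 66 91 [ 0.60902176 -0.25060252  0.02862335]
2790 311 337 238 413 [ 0.43030673 -0.25565893  0.12675986]
[ 0.8582391   0.02776568 -0.51249844  0.43304652 -0.25565985  0.12548956]
grasp [ 0.459515 -0.252     0.11098 ]
T(cm) [-2.17 -0.29  9.99] rot [-0.002  0.006  0.001]
```

View pics/w2.png

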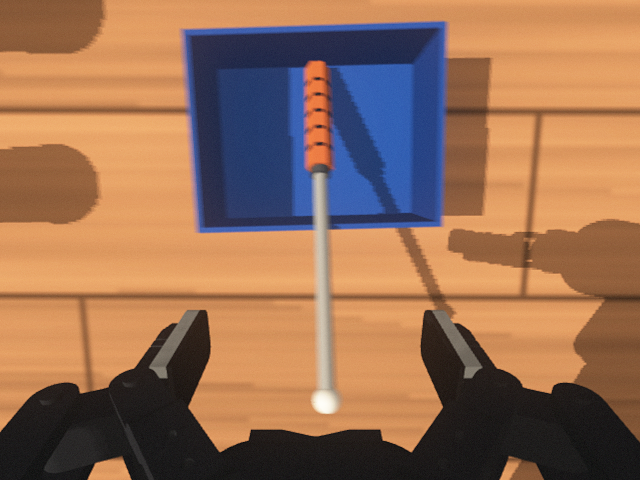

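Wrist view: the pointer runs from the foot at (317,62) to the ball at (325,402), about 3 mm right of the jaw midline. I'll correct for that, go down and close.

{"op": "send_rows", "data": {"steps": [{"translation": [-0.6, 0.1, 2.5], "delta_rot": [0, 0, 0], "jaw": 8.5}, {"translation": [-1.2, 0.2, 5], "delta_rot": [0, 0, 0], "jaw": 8.5}, {"translation": [-1.8, 0.3, 7], "delta_rot": [0, 0, 0], "jaw": 8.5}, {"translation": [-2.1, 0.3, 8.5], "delta_rot": [0, 0, 0], "jaw": 8.5}, {"translation": [-2.2, 0.3, 9.5], "delta_rot": [0, 0, 0], "jaw": 8.5}, {"translation": [-2.2, 0.3, 10], "delta_rot": [0, 0, 0], "jaw": 8.5}, {"translation": [-2.2, 0.3, 10], "delta_rot": [0, 0, 0], "jaw": 8.5}, {"translation": [-2.2, 0.3, 10], "delta_rot": [0, 0, 0], "jaw": 4}]}}

```text
time: 3.4
tool_pos: [0.463, -0.2539, 0.1094]
tool_rot: [-0.001, 0.996, 0.002, 0.087]
contact_force: [0.4, -1.3, 0.6]
gripper_width: 0.85
grasp_force: 0.0
```

{"op": "send_rows", "data": {"steps": [{"translation": [0, 0, 0], "delta_rot": [0, 0, 0], "jaw": 2}, {"translation": [0, 0, 0], "delta_rot": [0, 0, 0], "jaw": 0}, {"translation": [0, 0, 0], "delta_rot": [0, 0, 0], "jaw": 0}, {"translation": [0, 0, 0], "delta_rot": [0, 0, 0], "jaw": 0}, {"translation": [0, 0, 0], "delta_rot": [0, 0, 0], "jaw": 0}, {"translation": [0, 0, 0], "delta_rot": [0, 0, 0], "jaw": 0}, {"translation": [0, 0, 0], "delta_rot": [0, 0, 0], "jaw": 0}, {"translation": [0, 0, 0], "delta_rot": [0, 0, 0], "jaw": 0}]}}

```text
time: 4.2
tool_pos: [0.4625, -0.2537, 0.1085]
tool_rot: [-0.002, 0.996, 0.002, 0.086]
contact_force: [0.4, -0.7, 1.2]
gripper_width: 0.088
grasp_force: 58.5
```

{"op": "send_rows", "data": {"steps": [{"translation": [0.1, 0, -1.5], "delta_rot": [0, 0, 0], "jaw": 0}, {"translation": [0.3, 0, -4], "delta_rot": [0, 0, 0], "jaw": 0}, {"translation": [0.6, 0, -7], "delta_rot": [0, 0, 0], "jaw": 0}, {"translation": [1.1, 0, -10], "delta_rot": [0, 0, 0], "jaw": 0}, {"translation": [1.6, 0, -13], "delta_rot": [0, 0, 0], "jaw": 0}, {"translation": [2.2, 0, -16], "delta_rot": [0, 0, 0], "jaw": 0}, {"translation": [2.7, 0, -19], "delta_rot": [0, 0, 0], "jaw": 0}, {"translation": [3, 0, -20], "delta_rot": [0, 0, 0], "jaw": 0}]}}

```text
time: 5.0
tool_pos: [0.4584, -0.2549, 0.3143]
tool_rot: [-0.0, 0.996, 0.002, 0.088]
contact_force: [0.4, -0.9, -0.9]
gripper_width: 0.089
grasp_force: 58.6
```

```bash
cat > meas.py <<'E'
from h import *
# measure pointer: bright-ball and grip in top+side depth, in tool frame
def meas(names=("top","side"),save=None):
    p,M=cur(); out=[]
    for n in names:
        f=grab_frame(n);W=pts(f);T=(W-p)@M
        if save:cv2.imwrite(f"pics/{save}_{n}.png",f["pixels"])
        h=cv2.cvtColor(f["pixels"],cv2.COLOR_BGR2HSV)
        near=(np.abs(T[...,1])<.02)&(np.abs(T[...,0])<.26)&(np.abs(T[...,2])<.22)
        og=near&(h[...,0]<14)&(h[...,1]>170)&(T[...,0]>0.05)|near&(h[...,0]<14)&(h[...,1]>170)&(T[...,0]<-0.05)
        wh=near&(h[...,1]<60)&(h[...,2]>150)
        for nm,m in(("or",og),("wh",wh)):
            if m.sum()>3: print(n,nm,m.sum(),"tool",np.median(T[m],0).round(4),"world",np.median(W[m],0).round(4))
        if og.sum()>10:
            l=cv2.fitLine(T[og].astype(np.float32),cv2.DIST_HUBER,0,.005,.01).ravel();print("grip line dir",l[:3].round(3),l[3:].round(4))
E
python3 - <<'E'
from meas import *
s=state();print(s["tool_pos"],s["joint_pos"],s["contact_force"]);p,M=cur(s)
pt=M.T@np.array([-.8815,-.01,.472]);print("p in tool",pt)
meas(save="m1")
E
```

```text
[ 0.45840037 -0.25486716  0.3143024 ] [-0.70800594 -0.32217064  1.8456716   0.11478057  1.48465262  0.85677136] [ 0.39896215 -0.87908713 -0.94768903]
p in tool [-0.78530527  0.00683139 -0.61901149]
top or 303 tool [ 0.1051 -0.0037  0.0815] world [ 0.5756 -0.2508  0.2525]
top wh 47 tool [-0.0564 -0.0039 -0.0518] world [ 0.3936 -0.2512  0.3555]
grip line dir [0.758 0.005 0.652] [ 0.1057 -0.0033  0.0822]
side or 237 tool [0.1051 0.0039 0.0821] world [ 0.5761 -0.2585  0.252 ]
side wh 86 tool [-0.0576  0.0003 -0.0509] world [ 0.3924 -0.2554  0.3539]
grip line dir [0.763 0.003 0.646] [0.1057 0.0028 0.0828]
```

```bash
cat >> h.py <<'E'
PT=np.array([-.771,0,-.637]);FT=np.array([.1436,0,.1235])
TUM=np.array([.5445,.2195])
def MM(az,el):
    az,el=np.radians([az,el])
    pw=np.array([np.cos(el)*np.cos(az),np.cos(el)*np.sin(az),np.sin(el)]);y=np.array([-np.sin(az),np.cos(az),0])
    A=np.stack([PT/np.linalg.norm(PT),[0,1,0],np.cross(PT/np.linalg.norm(PT),[0,1,0])],1)
    B=np.stack([pw,y,np.cross(pw,y)],1)
    return B@A.T
def tcp_for_foot(foot,M): return np.array(foot)-M@FT
E
python3 - <<'E'
from h import *
az=-3.2
u=np.array([np.cos(np.radians(az)),np.sin(np.radians(az))])
p0,M0=cur()
for a,e,t in((225,40,(.49,-.15,.36)),(270,50,(.48,-.02,.38)),(315,60,(.47,.1,.39)),(360+az,74,None)):
    M=MM(a,e)
    if t is None: t=tcp_for_foot([*(TUM-.013*u),.20],M)
    t=np.array(t);print(a,t.round(3),"foot",(t+M@FT).round(3),"tz",M[:,2].round(2));go(t,M,p0=p0,M0=M0);p0,M0=t,M
E
```

```text
225 [ 0.49 -0.15  0.36] foot [ 0.591 -0.049  0.235] tz [-0.01 -0.01 -1.  ]
T(cm) [  4.   -10.45  -4.15] rot [ 0.064 -0.173 -0.78 ]
270 [ 0.48 -0.02  0.38] foot [0.48  0.099 0.233] tz [-0.   -0.18 -0.98]
T(cm) [ 8.47 -9.9  -2.06] rot [-0.075 -0.165 -0.783]
315 [0.47 0.1  0.39] foot [0.405 0.165 0.224] tz [ 0.25 -0.25 -0.94]
T(cm) [11.62 -1.   -3.16] rot [-0.209 -0.165 -0.758]
356.8 [0.58  0.218 0.383] foot [0.532 0.22  0.2  ] tz [ 0.56 -0.03 -0.82]
T(cm) [ 0.74 16.09  0.47] rot [-0.337 -0.233 -0.649]
```

{"op": "send_rows", "data": {"steps": [{"translation": [0.5, -1.3, -0.6], "delta_rot": [0.01, -0.02, -0.1], "jaw": 0}, {"translation": [1, -2.6, -1.2], "delta_rot": [0.02, -0.04, -0.2], "jaw": 0}, {"translation": [1.5, -3.9, -1.8], "delta_rot": [0.02, -0.06, -0.3], "jaw": 0}, {"translation": [2, -5.2, -2.4], "delta_rot": [0.03, -0.09, -0.4], "jaw": 0}, {"translation": [2.5, -6.5, -3], "delta_rot": [0.04, -0.11, -0.5], "jaw": 0}, {"translation": [3, -7.8, -3.5], "delta_rot": [0.05, -0.13, -0.6], "jaw": 0}, {"translation": [3.5, -9.1, -3.9], "delta_rot": [0.06, -0.15, -0.7], "jaw": 0}, {"translation": [4, -10.4, -4.1], "delta_rot": [0.06, -0.17, -0.78], "jaw": 0}]}}

```text
time: 5.9
tool_pos: [0.4893, -0.1496, 0.3554]
tool_rot: [0.001, 0.923, 0.384, -0.005]
contact_force: [-0.1, -0.5, -0.1]
gripper_width: 0.091
grasp_force: 58.5
```

{"op": "send_rows", "data": {"steps": [{"translation": [1.1, -1.2, -0.3], "delta_rot": [-0.01, -0.02, -0.1], "jaw": 0}, {"translation": [2.1, -2.5, -0.5], "delta_rot": [-0.02, -0.04, -0.2], "jaw": 0}, {"translation": [3.2, -3.7, -0.8], "delta_rot": [-0.03, -0.06, -0.3], "jaw": 0}, {"translation": [4.2, -5, -1], "delta_rot": [-0.04, -0.08, -0.4], "jaw": 0}, {"translation": [5.3, -6.2, -1.3], "delta_rot": [-0.05, -0.1, -0.5], "jaw": 0}, {"translation": [6.4, -7.4, -1.6], "delta_rot": [-0.06, -0.12, -0.6], "jaw": 0}, {"translation": [7.4, -8.7, -1.8], "delta_rot": [-0.07, -0.14, -0.7], "jaw": 0}, {"translation": [8.5, -9.9, -2.1], "delta_rot": [-0.08, -0.17, -0.78], "jaw": 0}]}}

```text
time: 6.7
tool_pos: [0.4791, -0.0194, 0.3752]
tool_rot: [0.067, 0.704, 0.704, -0.067]
contact_force: [0.6, -0.3, -0.4]
gripper_width: 0.086
grasp_force: 58.5
```

{"op": "send_rows", "data": {"steps": [{"translation": [1.5, -0.1, -0.4], "delta_rot": [-0.03, -0.02, -0.1], "jaw": 0}, {"translation": [2.9, -0.2, -0.8], "delta_rot": [-0.05, -0.04, -0.2], "jaw": 0}, {"translation": [4.4, -0.4, -1.2], "delta_rot": [-0.08, -0.06, -0.29], "jaw": 0}, {"translation": [5.8, -0.5, -1.6], "delta_rot": [-0.1, -0.08, -0.38], "jaw": 0}, {"translation": [7.3, -0.6, -2], "delta_rot": [-0.13, -0.1, -0.48], "jaw": 0}, {"translation": [8.7, -0.8, -2.4], "delta_rot": [-0.16, -0.12, -0.57], "jaw": 0}, {"translation": [10.2, -0.9, -2.8], "delta_rot": [-0.18, -0.14, -0.66], "jaw": 0}, {"translation": [11.6, -1, -3.2], "delta_rot": [-0.21, -0.17, -0.76], "jaw": 0}]}}

```text
time: 7.5
tool_pos: [0.4696, 0.1006, 0.3847]
tool_rot: [0.168, 0.374, 0.909, -0.073]
contact_force: [-0.0, -0.4, -0.7]
gripper_width: 0.09
grasp_force: 58.5
```

```bash
python3 - <<'E'
from h import *
s=state();print(s["tool_pos"],s["joint_pos"].round(2),s["gripper_width"]);
az=-3.2;u=np.array([np.cos(np.radians(az)),np.sin(np.radians(az))])
M=MM(az,74);t=tcp_for_foot([*(TUM-.013*u),.20],M);go(t,M,s)
E
```

```text
[0.46961502 0.10056959 0.38468604] [ 0.23 -0.45  1.85 -0.31  1.55 -0.59] 0.08968485899808727
T(cm) [ 0.39 16.08 -0.1 ] rot [-0.345 -0.225 -0.641]
```

{"op": "send_rows", "data": {"steps": [{"translation": [0, 2, 0], "delta_rot": [-0.04, -0.03, -0.08], "jaw": 0}, {"translation": [0.1, 4, 0], "delta_rot": [-0.09, -0.06, -0.16], "jaw": 0}, {"translation": [0.1, 6, 0], "delta_rot": [-0.13, -0.08, -0.24], "jaw": 0}, {"translation": [0.2, 8, 0], "delta_rot": [-0.17, -0.11, -0.32], "jaw": 0}, {"translation": [0.2, 10, 0], "delta_rot": [-0.22, -0.14, -0.4], "jaw": 0}, {"translation": [0.3, 12, 0], "delta_rot": [-0.26, -0.17, -0.48], "jaw": 0}, {"translation": [0.4, 14, 0], "delta_rot": [-0.3, -0.2, -0.56], "jaw": 0}, {"translation": [0.4, 16.1, -0.1], "delta_rot": [-0.345, -0.225, -0.64], "jaw": 0}]}}

```text
time: 8.3
tool_pos: [0.5807, 0.2173, 0.3826]
tool_rot: [0.296, 0.027, 0.955, -0.008]
contact_force: [0.9, -0.0, -0.3]
gripper_width: 0.087
grasp_force: 58.5
```

{"op": "send_rows", "data": {"steps": [{"translation": [0, 0, 0], "delta_rot": [0, 0, 0], "jaw": 0}, {"translation": [0, 0, 0], "delta_rot": [0, 0, 0], "jaw": 0}, {"translation": [0, 0, 0], "delta_rot": [0, 0, 0], "jaw": 0}, {"translation": [0, 0, 0], "delta_rot": [0, 0, 0], "jaw": 0}, {"translation": [0, 0, 0], "delta_rot": [0, 0, 0], "jaw": 0}, {"translation": [0, 0, 0], "delta_rot": [0, 0, 0], "jaw": 0}, {"translation": [0, 0, 0], "delta_rot": [0, 0, 0], "jaw": 0}, {"translation": [0, 0, 0], "delta_rot": [0, 0, 0], "jaw": 0}]}}

```text
time: 9.1
tool_pos: [0.5811, 0.2166, 0.3872]
tool_rot: [0.298, 0.029, 0.954, -0.008]
contact_force: [-0.7, 0.8, -0.4]
gripper_width: 0.086
grasp_force: 58.6
```

```bash
python3 - <<'E'
from meas import *
s=state();print(s["tool_pos"],s["joint_pos"].round(2),s["contact_force"]);p,M=cur(s)
print("foot est",(p+M@FT).round(4),"p",(M@PT).round(3))
fs={n:grab_frame(n) for n in("side","top")}
for n,f in fs.items():
    W=pts(f);h=cv2.cvtColor(f["pixels"],cv2.COLOR_BGR2HSV)
    m=(h[...,0]<13)&(h[...,1]>190)&(W[...,2]>.17)&(W[...,2]<.34)&(np.hypot(W[...,0]-.55,W[...,1]-.22)<.06)
    P=W[m];o=P.argsort(0)[:,2]
    print(n,m.sum(),np.median(P,0).round(4),"z",P[:,2].min(),P[:,2].max(),cv2.fitLine(P.astype(np.float32),cv2.DIST_HUBER,0,.005,.01).ravel().round(4))
    # axis lateral: intersect view-plane: print pixel line of mask + predicted
    v,u=np.nonzero(m);l=cv2.fitLine(np.stack([u,v],1).astype(np.float32),cv2.DIST_HUBER,0,.01,.01).ravel()
    print("pix line",l.round(2),"pred foot, s=100",proj(f,[p+M@FT,p+M@(FT+.1*PT)]).round(1),"mask v",v.min(),v.max(),"u",u.min(),u.max())
a=fs["side"]["pixels"][110:290,190:370];b=fs["top"]["pixels"][150:290,170:310]
cv2.imwrite("pics/pre.png",np.hstack([cv2.resize(a,(400,400),interpolation=2),cv2.resize(b,(400,400),interpolation=2)]))
W=pts(fs["top"])
m=(W[...,2]>.131)&(W[...,2]<.149)&(np.hypot(W[...,0]-.544,W[...,1]-.2195)<.05)
print("rim pts",m.sum(),cv2.fitEllipse(W[m][:,:2].astype(np.float32)))
E
```

```text
[0.58109448 0.21661973 0.38721135] [ 0.33 -0.33  1.8  -0.24  1.11 -1.13] [-0.70738422  0.79770929 -0.40486139]
foot est [0.5334 0.2201 0.2039] p [ 0.271 -0.019  0.963]
side 82 [0.5457 0.2121 0.2659] z 0.21247402962721101 0.3066605537850686 [ 0.2423 -0.0062  0.9702  0.5454  0.2121  0.2613]
pix line [ 9.0000e-02 -1.0000e+00  2.6156e+02  1.6372e+02] pred foot, s=100 [[258.3 181.9]
 [263.1 146.3]] mask v 146 181 u 257 266
  return _methods._mean(a, axis=axis, dtype=dtype,
  ret = um.true_divide(
Traceback (most recent call last):
ValueError: zero-size array to reduction operation minimum which has no identity
```

```bash
python3 - <<'E'
from meas import *
import pickle
F=pickle.load(open("F.pkl","rb"))
fs=grab_frame("side");ft=grab_frame("top");fw=grab_frame("wrist")
a=fs["pixels"][110:290,190:370];b=fw["pixels"]
cv2.imwrite("pics/pre.png",np.hstack([cv2.resize(a,(400,400),interpolation=2),cv2.resize(b,(400,300),interpolation=2)[:, :] if 0 else cv2.copyMakeBorder(cv2.resize(b,(400,300)),0,100,0,0,0)]))
from scipy.optimize import least_squares
for n,f in(("top0",F["top"]),("side0",F["side"]),("side",fs),("top",ft)):
    W=pts(f);d=np.hypot(W[...,0]-.544,W[...,1]-.2195)
    m=(W[...,2]>.13)&(W[...,2]<.15)&(d<.045)
    P=W[m][:,:2]
    if len(P)<8: print(n,len(P));continue
    r=least_squares(lambda x:np.hypot(P[:,0]-x[0],P[:,1]-x[1])-.0355,[.544,.2195],loss="soft_l1",f_scale=.002)
    ang=np.degrees(np.arctan2(*(P-r.x).T[::-1])); print(n,len(P),r.x.round(4),np.abs(r.fun).mean().round(4),np.histogram(ang,8,(-180,180))[0])
    # silhouette of glass outside (any height>0.02) against deck: extents
    g=(W[...,2]>.02)&(W[...,2]<.15)&(d<.045); v,u=np.nonzero(g); print("  sil u",u.min(),u.max(),"v",v.min(),v.max())
    for c in((.544,.2195),):
        t=np.linspace(0,2*np.pi,90);Q=np.vstack([np.c_[c[0]+.037*np.cos(t),c[1]+.037*np.sin(t),0*t+.14],np.c_[c[0]+.031*np.cos(t),c[1]+.031*np.sin(t),0*t]]);q=proj(f,Q);print("  pred",q.min(0).round(1),q.max(0).round(1), "rim",q[:90].min(0).round(1),q[:90].max(0).round(1))
E
```

```text
top0 190 [0.5454 0.2226] 0.001 [20 21 22 18 26 27 31 25]
  sil u 212 251 v 233 265
  pred [213.7 232.9] [253.4 266.3] rim [213.7 232.9] [247.2 266.3]
side0 244 [0.5445 0.2224] 0.0014 [33 45 24 19 38 43 26 16]
  sil u 250 279 v 187 237
  pred [250.1 188. ] [281.4 242.6] rim [250.1 188. ] [279.2 208.9]
side 235 [0.5447 0.2226] 0.0013 [33 40 25 18 35 39 29 16]
  sil u 250 279 v 187 237
  pred [250.1 188. ] [281.4 242.6] rim [250.1 188. ] [279.2 208.9]
top 129 [0.5455 0.2231] 0.0009 [19 25 21 18 12  4  4 26]
  sil u 213 251 v 233 265
  pred [213.7 232.9] [253.4 266.3] rim [213.7 232.9] [247.2 266.3]
```

View pics/pre.png

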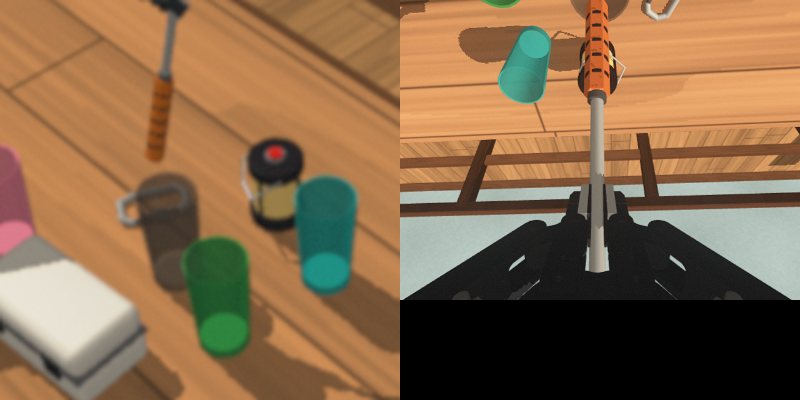

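The depth fits agree on a tumbler centre of (0.545, 0.2225). The picture shows the grip hanging just above the smoky rim and the shaft clean in the jaws. I'll correct the target, then descend.

```bash
sed -i 's/^TUM=.*/TUM=np.array([.545,.2225]);AZ=-4.2;U=np.array([np.cos(np.radians(AZ)),np.sin(np.radians(AZ))])/' h.py; python3 - <<'E'
from h import *
M=MM(AZ,74);p0,M0=cur()
t=tcp_for_foot([*(TUM-.013*U),.165],M);go(t,M)
p1,M1=t,M
t=tcp_for_foot([*(TUM-.013*U),.035],M);go(t,M,p0=p1,M0=M1)
print("up in tool",M.T[:,2].round(3),"U in tool",(M.T@[*U,0]).round(3))
E
```

```text
T(cm) [2.29 0.31 3.16] rot [0.01  0.004 0.009]
T(cm) [ 7.35  0.   10.72] rot [0. 0. 0.]
up in tool [-0.565  0.    -0.825] U in tool [-0.825  0.     0.565]
```

{"op": "send_rows", "data": {"steps": [{"translation": [0.2, 0.1, 0.2], "delta_rot": [0, 0, 0], "jaw": 0}, {"translation": [0.5, 0.2, 0.6], "delta_rot": [0.01, 0, 0.01], "jaw": 0}, {"translation": [0.9, 0.3, 1.1], "delta_rot": [0.01, 0, 0.01], "jaw": 0}, {"translation": [1.3, 0.3, 1.7], "delta_rot": [0.01, 0, 0.01], "jaw": 0}, {"translation": [1.7, 0.3, 2.3], "delta_rot": [0.01, 0, 0.01], "jaw": 0}, {"translation": [2.1, 0.3, 2.9], "delta_rot": [0.01, 0, 0.01], "jaw": 0}, {"translation": [2.3, 0.3, 3.2], "delta_rot": [0.01, 0, 0.01], "jaw": 0}, {"translation": [2.3, 0.3, 3.2], "delta_rot": [0.01, 0, 0.01], "jaw": 0}]}}

```text
time: 10.15
tool_pos: [0.5803, 0.2196, 0.3464]
tool_rot: [0.297, 0.036, 0.954, -0.011]
contact_force: [0.2, 0.0, -0.9]
gripper_width: 0.087
grasp_force: 58.7
```

```bash
python3 - <<'E'
from h import *
M=MM(AZ,74);p0,M0=cur();s=state();print("foot",(p0+M0@FT).round(4),"want",TUM-.013*U,s["contact_force"])
go(tcp_for_foot([*(TUM-.013*U),.035],M),M)
E
```

```text
foot [0.5323 0.2232 0.1632] want [0.53203491 0.2234521 ] [ 0.20759508  0.03499858 -0.89900535]
T(cm) [ 7.27  0.03 10.58] rot [-0.001  0.003 -0.001]
```

{"op": "send_rows", "data": {"steps": [{"translation": [0.6, 0, 0.9], "delta_rot": [0, 0, 0], "jaw": 0}, {"translation": [1.4, 0, 2.1], "delta_rot": [0, 0, 0], "jaw": 0}, {"translation": [2.4, 0, 3.6], "delta_rot": [0, 0, 0], "jaw": 0}, {"translation": [3.4, 0, 5.1], "delta_rot": [0, 0, 0], "jaw": 0}, {"translation": [4.4, 0, 6.5], "delta_rot": [0, 0, 0], "jaw": 0}, {"translation": [5.3, 0, 7.8], "delta_rot": [0, 0, 0], "jaw": 0}, {"translation": [6.1, 0, 8.9], "delta_rot": [0, 0, 0], "jaw": 0}, {"translation": [6.6, 0, 9.6], "delta_rot": [0, 0, 0], "jaw": 0}]}}

```text
time: 10.95
tool_pos: [0.5804, 0.2196, 0.2291]
tool_rot: [0.297, 0.035, 0.954, -0.011]
contact_force: [-0.0, -1.3, -0.5]
gripper_width: 0.089
grasp_force: 58.7
```

```bash
python3 - <<'E'
from h import *
M=MM(AZ,74);p0,M0=cur();s=state();print("foot",(p0+M0@FT).round(4),"want",TUM-.013*U,s["contact_force"])
fs=grab_frame("side");fw=grab_frame("top")
W=pts(fs);d=np.hypot(W[...,0]-.544,W[...,1]-.2195)
a=fs["pixels"][110:290,190:370];b=fw["pixels"][150:330,140:320]
cv2.imwrite("pics/in.png",np.hstack([cv2.resize(a,(400,400),interpolation=2),cv2.resize(b,(400,400),interpolation=2)]))
go(tcp_for_foot([*(TUM-.013*U),.020],M),M)
E
```

```text
foot [0.5324 0.2232 0.0459] want [0.53203491 0.2234521 ] [-0.03369075 -1.27035547 -0.48615295]
T(cm) [1.45 0.04 2.16] rot [-0.001  0.001 -0.   ]
```

View pics/in.png

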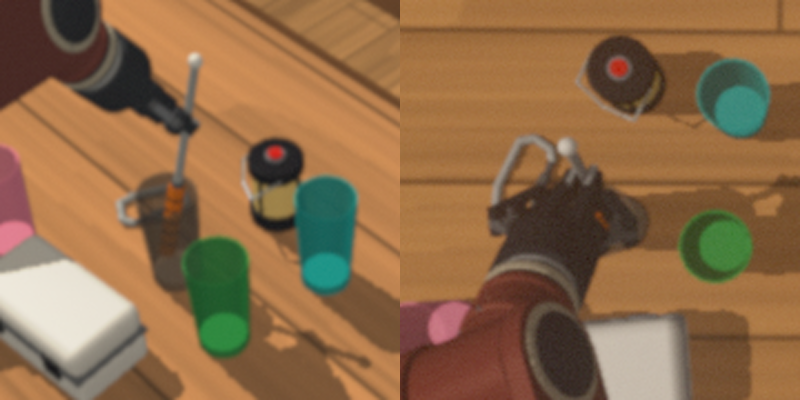

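The grip is inside the smoky glass in the side crop at (170,220), and the tumbler hasn't moved. The last centimetres go slowly.

{"op": "send_rows", "data": {"steps": [{"translation": [0.15, 0, 0.22], "delta_rot": [0, 0, 0], "jaw": 0}, {"translation": [0.35, 0, 0.5], "delta_rot": [0, 0, 0], "jaw": 0}, {"translation": [0.55, 0, 0.8], "delta_rot": [0, 0, 0], "jaw": 0}, {"translation": [0.75, 0, 1.1], "delta_rot": [0, 0, 0], "jaw": 0}, {"translation": [0.93, 0, 1.35], "delta_rot": [0, 0, 0], "jaw": 0}, {"translation": [1.07, 0, 1.56], "delta_rot": [0, 0, 0], "jaw": 0}, {"translation": [1.16, 0, 1.7], "delta_rot": [0, 0, 0], "jaw": 0}, {"translation": [1.2, 0, 1.75], "delta_rot": [0, 0, 0], "jaw": 0}]}}

```text
time: 11.85
tool_pos: [0.5809, 0.2198, 0.2097]
tool_rot: [0.298, 0.036, 0.954, -0.011]
contact_force: [-0.3, -0.6, -0.2]
gripper_width: 0.09
grasp_force: 58.7
```

```bash
python3 - <<'E'
from h import *
p0,M0=cur();s=state();print("foot",(p0+M0@FT).round(4),s["contact_force"])
E
```

```text
foot [0.5331 0.2234 0.0264] [-0.28883062 -0.59601626 -0.1983947 ]
```

{"op": "send_rows", "data": {"steps": [{"translation": [0.07, 0, 0.1], "delta_rot": [0, 0, 0], "jaw": 0}, {"translation": [0.14, 0, 0.2], "delta_rot": [0, 0, 0], "jaw": 0}, {"translation": [0.2, 0, 0.3], "delta_rot": [0, 0, 0], "jaw": 0}, {"translation": [0.27, 0, 0.4], "delta_rot": [0, 0, 0], "jaw": 0}, {"translation": [0.34, 0, 0.5], "delta_rot": [0, 0, 0], "jaw": 0}, {"translation": [0.41, 0, 0.6], "delta_rot": [0, 0, 0], "jaw": 0}, {"translation": [0.44, 0, 0.65], "delta_rot": [0, 0, 0], "jaw": 0}, {"translation": [0.44, 0, 0.65], "delta_rot": [0, 0, 0], "jaw": 0}]}}

```text
time: 12.65
tool_pos: [0.581, 0.2198, 0.2019]
tool_rot: [0.298, 0.036, 0.954, -0.011]
contact_force: [0.5, 0.1, -1.3]
gripper_width: 0.09
grasp_force: 58.7
```

{"op": "send_rows", "data": {"steps": [{"translation": [0.03, 0, 0.05], "delta_rot": [0, 0, 0], "jaw": 0}, {"translation": [0.06, 0, 0.08], "delta_rot": [0, 0, 0], "jaw": 0}, {"translation": [0.06, 0, 0.08], "delta_rot": [0, 0, 0], "jaw": 0}, {"translation": [0.06, 0, 0.08], "delta_rot": [0, 0, 0], "jaw": 0}, {"translation": [0.06, 0, 0.08], "delta_rot": [0, 0, 0], "jaw": 0}, {"translation": [0.06, 0, 0.08], "delta_rot": [0, 0, 0], "jaw": 0}, {"translation": [0.06, 0, 0.08], "delta_rot": [0, 0, 0], "jaw": 0}, {"translation": [0.06, 0, 0.08], "delta_rot": [0, 0, 0], "jaw": 0}]}}

```text
time: 13.45
tool_pos: [0.5811, 0.2198, 0.2011]
tool_rot: [0.298, 0.036, 0.954, -0.011]
contact_force: [0.5, -0.7, -1.0]
gripper_width: 0.094
grasp_force: 58.7
```

```bash
python3 - <<'E'
from h import *
p0,M0=cur();s=state();print("foot",(p0+M0@FT).round(4),s["contact_force"])
E
```

```text
foot [0.5333 0.2234 0.0179] [ 0.47917792 -0.65562886 -1.02996996]
```

{"op": "send_rows", "data": {"steps": [{"translation": [0.06, 0, 0.08], "delta_rot": [0, 0, 0], "jaw": 0}, {"translation": [0.09, 0, 0.12], "delta_rot": [0, 0, 0], "jaw": 0}, {"translation": [0.09, 0, 0.12], "delta_rot": [0, 0, 0], "jaw": 0}, {"translation": [0.09, 0, 0.12], "delta_rot": [0, 0, 0], "jaw": 0}, {"translation": [0.09, 0, 0.12], "delta_rot": [0, 0, 0], "jaw": 0}, {"translation": [0.09, 0, 0.12], "delta_rot": [0, 0, 0], "jaw": 0}, {"translation": [0.09, 0, 0.12], "delta_rot": [0, 0, 0], "jaw": 0}, {"translation": [0.09, 0, 0.12], "delta_rot": [0, 0, 0], "jaw": 0}]}}

```text
time: 14.25
tool_pos: [0.581, 0.2198, 0.1997]
tool_rot: [0.298, 0.036, 0.954, -0.011]
contact_force: [0.3, -0.6, -0.8]
gripper_width: 0.087
grasp_force: 58.7
```

{"op": "send_rows", "data": {"steps": [{"translation": [0.06, 0, 0.08], "delta_rot": [0, 0, 0], "jaw": 0}, {"translation": [0.06, 0, 0.08], "delta_rot": [0, 0, 0], "jaw": 0}, {"translation": [0.06, 0, 0.08], "delta_rot": [0, 0, 0], "jaw": 0}, {"translation": [0.06, 0, 0.08], "delta_rot": [0, 0, 0], "jaw": 0}, {"translation": [0.06, 0, 0.08], "delta_rot": [0, 0, 0], "jaw": 0}, {"translation": [0.06, 0, 0.08], "delta_rot": [0, 0, 0], "jaw": 0}, {"translation": [0.06, 0, 0.08], "delta_rot": [0, 0, 0], "jaw": 0}, {"translation": [0.06, 0, 0.08], "delta_rot": [0, 0, 0], "jaw": 0}]}}

```text
time: 15.05
tool_pos: [0.581, 0.2198, 0.1986]
tool_rot: [0.298, 0.036, 0.954, -0.011]
contact_force: [-0.4, 0.1, -0.6]
gripper_width: 0.086
grasp_force: 58.7
```

{"op": "send_rows", "data": {"steps": [{"translation": [0.05, 0, 0.07], "delta_rot": [0, 0, 0], "jaw": 0}, {"translation": [0.05, 0, 0.07], "delta_rot": [0, 0, 0], "jaw": 0}, {"translation": [0.05, 0, 0.07], "delta_rot": [0, 0, 0], "jaw": 0}, {"translation": [0.05, 0, 0.07], "delta_rot": [0, 0, 0], "jaw": 0}, {"translation": [0.05, 0, 0.07], "delta_rot": [0, 0, 0], "jaw": 0}, {"translation": [0.05, 0, 0.07], "delta_rot": [0, 0, 0], "jaw": 0}, {"translation": [0.05, 0, 0.07], "delta_rot": [0, 0, 0], "jaw": 0}, {"translation": [0.05, 0, 0.07], "delta_rot": [0, 0, 0], "jaw": 0}]}}

```text
time: 15.85
tool_pos: [0.5809, 0.2198, 0.1978]
tool_rot: [0.298, 0.036, 0.954, -0.011]
contact_force: [-0.2, 0.6, 0.3]
gripper_width: 0.087
grasp_force: 58.7
```

```bash
python3 - <<'E'
from h import *
p0,M0=cur();s=state();print("foot",(p0+M0@FT).round(4),s["contact_force"],s["ft_torque"])
E
```

```text
foot [0.5332 0.2234 0.0145] [-0.19289098  0.60547579  0.29319902] [0.03330541 0.31172629 0.03367551]
```

{"op": "send_rows", "data": {"steps": [{"translation": [0.03, 0, 0.04], "delta_rot": [0, 0, 0], "jaw": 0}, {"translation": [0.03, 0, 0.04], "delta_rot": [0, 0, 0], "jaw": 0}, {"translation": [0.03, 0, 0.04], "delta_rot": [0, 0, 0], "jaw": 0}, {"translation": [0.03, 0, 0.04], "delta_rot": [0, 0, 0], "jaw": 0}, {"translation": [0.03, 0, 0.04], "delta_rot": [0, 0, 0], "jaw": 0}, {"translation": [0.03, 0, 0.04], "delta_rot": [0, 0, 0], "jaw": 0}, {"translation": [0.03, 0, 0.04], "delta_rot": [0, 0, 0], "jaw": 0}, {"translation": [0.03, 0, 0.04], "delta_rot": [0, 0, 0], "jaw": 0}]}}

```text
time: 16.65
tool_pos: [0.5809, 0.2198, 0.1973]
tool_rot: [0.298, 0.036, 0.954, -0.011]
contact_force: [-0.5, 0.3, -0.2]
gripper_width: 0.088
grasp_force: 58.7
```

```bash
python3 - <<'E'
from h import *
p0,M0=cur();s=state();foot=p0+M0@FT;print("foot",foot.round(4),s["contact_force"],s["ft_torque"], "p",(M0@PT).round(3))
# next: rotate about the foot's lower edge toward lantern
ax=np.array([-U[1],U[0],0])
e=foot+.009*(M0[:,0]*0)+np.array([*(U*.0091),-.0027])
for d in(1,2,3,3.5,4):
    Rm=R.from_rotvec(ax*np.radians(d)).as_matrix()
    print(d,end=" ");go(e+Rm@(p0-e),Rm@M0,p0=p0,M0=M0)
    pw=Rm@M0@PT;f=e+Rm@(foot-e);k=(.14-f[2])/pw[2];x=(f[:2]+k*pw[:2]-TUM)@U;print("axis at rim",x*1000)
E
```

```text
foot [0.5332 0.2235 0.014 ] [-0.509102    0.32218878 -0.16756293] [-0.00820409  0.37374452  0.01856662] p [ 0.271 -0.021  0.962]
1 T(cm) [-0.23  0.    0.24] rot [ 0.     0.017 -0.   ]
axis at rim 26.13257602021434
2 T(cm) [-0.45  0.    0.49] rot [ 0.     0.035 -0.   ]
axis at rim 28.541397620591194
3 T(cm) [-0.67  0.    0.74] rot [ 0.     0.052 -0.   ]
axis at rim 30.974262469868968
3.5 T(cm) [-0.77  0.    0.86] rot [ 0.     0.061 -0.   ]
axis at rim 32.20030655044961
4 T(cm) [-0.88  0.    0.99] rot [ 0.    0.07 -0.  ]
axis at rim 33.43308534313722
```

{"op": "send_rows", "data": {"steps": [{"translation": [0.03, 0, 0.05], "delta_rot": [0, 0, 0], "jaw": 0}, {"translation": [0.03, 0, 0.05], "delta_rot": [0, 0, 0], "jaw": 0}, {"translation": [0.03, 0, 0.05], "delta_rot": [0, 0, 0], "jaw": 0}, {"translation": [0.03, 0, 0.05], "delta_rot": [0, 0, 0], "jaw": 0}, {"translation": [0.03, 0, 0.05], "delta_rot": [0, 0, 0], "jaw": 0}, {"translation": [0.03, 0, 0.05], "delta_rot": [0, 0, 0], "jaw": 0}, {"translation": [0.03, 0, 0.05], "delta_rot": [0, 0, 0], "jaw": 0}, {"translation": [0.03, 0, 0.05], "delta_rot": [0, 0, 0], "jaw": 0}]}}

```text
time: 17.45
tool_pos: [0.581, 0.2198, 0.1967]
tool_rot: [0.298, 0.036, 0.954, -0.011]
contact_force: [0.5, -0.5, -0.7]
gripper_width: 0.09
grasp_force: 58.7
```

```bash
cat >> h.py <<'E'
def avg(n=8):
    L=[]
    for _ in range(n): grab_frame("side");s=state();L.append(np.r_[s["contact_force"],s["ft_torque"],s["tool_pos"]])
    L=np.array(L);print("F",L.mean(0)[:3].round(2),"sd",L.std(0)[:3].round(2),"T",L.mean(0)[3:6].round(3),"pos",L.mean(0)[6:].round(4))
    p,M=cur();print("foot",(p+M@FT).round(4),"p",(M@PT).round(3))
E
python3 -c "
from h import *
avg()"
```

```text
F [ 0.27 -0.33 -1.02] sd [0.36 0.46 0.69] T [0.026 0.342 0.008] pos [0.581  0.2198 0.1967]
foot [0.5332 0.2235 0.0134] p [ 0.271 -0.021  0.962]
```

{"op": "send_rows", "data": {"steps": [{"translation": [0.05, 0, 0.07], "delta_rot": [0, 0, 0], "jaw": 0}, {"translation": [0.05, 0, 0.07], "delta_rot": [0, 0, 0], "jaw": 0}, {"translation": [0.05, 0, 0.07], "delta_rot": [0, 0, 0], "jaw": 0}, {"translation": [0.05, 0, 0.07], "delta_rot": [0, 0, 0], "jaw": 0}, {"translation": [0.05, 0, 0.07], "delta_rot": [0, 0, 0], "jaw": 0}, {"translation": [0.05, 0, 0.07], "delta_rot": [0, 0, 0], "jaw": 0}, {"translation": [0.05, 0, 0.07], "delta_rot": [0, 0, 0], "jaw": 0}, {"translation": [0.05, 0, 0.07], "delta_rot": [0, 0, 0], "jaw": 0}]}}

```text
time: 18.65
tool_pos: [0.581, 0.2198, 0.1959]
tool_rot: [0.298, 0.036, 0.954, -0.011]
contact_force: [0.2, -0.0, -0.5]
gripper_width: 0.088
grasp_force: 58.7
```

```bash
python3 -c "
from h import *
avg(5)"
```

```text
F [ 0.03  0.25 -0.77] sd [0.6  0.31 0.52] T [0.078 0.297 0.003] pos [0.581  0.2199 0.1959]
foot [0.5333 0.2235 0.0126] p [ 0.271 -0.021  0.962]
```

{"op": "send_rows", "data": {"steps": [{"translation": [0.05, 0, 0.07], "delta_rot": [0, 0, 0], "jaw": 0}, {"translation": [0.05, 0, 0.07], "delta_rot": [0, 0, 0], "jaw": 0}, {"translation": [0.05, 0, 0.07], "delta_rot": [0, 0, 0], "jaw": 0}, {"translation": [0.05, 0, 0.07], "delta_rot": [0, 0, 0], "jaw": 0}, {"translation": [0.05, 0, 0.07], "delta_rot": [0, 0, 0], "jaw": 0}, {"translation": [0.05, 0, 0.07], "delta_rot": [0, 0, 0], "jaw": 0}, {"translation": [0.05, 0, 0.07], "delta_rot": [0, 0, 0], "jaw": 0}, {"translation": [0.05, 0, 0.07], "delta_rot": [0, 0, 0], "jaw": 0}]}}

```text
time: 19.7
tool_pos: [0.5813, 0.2199, 0.1955]
tool_rot: [0.298, 0.036, 0.954, -0.011]
contact_force: [0.9, 0.0, 3.4]
gripper_width: 0.088
grasp_force: 58.9
```

```bash
python3 -c "
from h import *
avg(5)"
```

```text
F [ 0.6  -0.28  3.92] sd [0.44 0.42 0.19] T [-0.09  -0.159  0.001] pos [0.5812 0.2199 0.1955]
foot [0.5337 0.2236 0.0122] p [ 0.27  -0.021  0.963]
```

Contact: about 5 N. I'll ease off 0.3 mm, then lean the pointer about its foot edge toward the lantern.

{"op": "send_rows", "data": {"steps": [{"translation": [-0.02, 0, -0.025], "delta_rot": [0, 0, 0], "jaw": 0}, {"translation": [-0.02, 0, -0.025], "delta_rot": [0, 0, 0], "jaw": 0}, {"translation": [-0.06, 0, 0.015], "delta_rot": [0, 0.003, 0], "jaw": 0}, {"translation": [-0.1, 0, 0.055], "delta_rot": [0, 0.006, 0], "jaw": 0}, {"translation": [-0.14, 0, 0.095], "delta_rot": [0, 0.009, 0], "jaw": 0}, {"translation": [-0.18, 0, 0.135], "delta_rot": [0, 0.012, 0], "jaw": 0}, {"translation": [-0.22, 0, 0.175], "delta_rot": [0, 0.015, 0], "jaw": 0}, {"translation": [-0.25, 0, 0.215], "delta_rot": [0, 0.0175, 0], "jaw": 0}]}}

```text
time: 20.75
tool_pos: [0.5844, 0.2196, 0.1948]
tool_rot: [0.289, 0.036, 0.956, -0.011]
contact_force: [1.5, 0.0, 3.9]
gripper_width: 0.091
grasp_force: 59.1
```

```bash
cat > lean.py <<'E'
from h import *
def lean():
    p0,M0=cur();foot=p0+M0@FT;ax=np.array([-U[1],U[0],0]);e=foot+np.array([*(U*.0091),-.0027])
    for d in(0,.4,.8,1.2):
        Rm=R.from_rotvec(ax*np.radians(d)).as_matrix()
        pw=Rm@M0@PT;f=e+Rm@(foot-e);k=(.1375-f[2])/pw[2];x=(f[:2]+k*pw[:2]-TUM)@U;print(d,"axis at rim",(x*1000).round(1),end=" ");go(e+Rm@(p0-e),Rm@M0,p0=p0,M0=M0)
E
python3 -c "
from lean import *
avg(5);lean()"
```

```text
F [ 0.99 -0.23  4.69] sd [0.45 0.78 0.13] T [ 0.011 -0.294  0.007] pos [0.5844 0.2196 0.1948]
foot [0.5335 0.2235 0.0124] p [ 0.287 -0.022  0.958]
0 axis at rim 26.1 T(cm) [0. 0. 0.] rot [0. 0. 0.]
0.4 axis at rim 27.0 T(cm) [-0.09  0.    0.1 ] rot [ 0.     0.007 -0.   ]
0.8 axis at rim 28.0 T(cm) [-0.18  0.    0.19] rot [ 0.     0.014 -0.   ]
1.2 axis at rim 29.0 T(cm) [-0.27  0.    0.29] rot [ 0.     0.021 -0.   ]
```

{"op": "send_rows", "data": {"steps": [{"translation": [-0.02, 0, -0.035], "delta_rot": [0, 0, 0], "jaw": 0}, {"translation": [-0.04, 0, -0.01], "delta_rot": [0, 0.002, 0], "jaw": 0}, {"translation": [-0.07, 0, 0.015], "delta_rot": [0, 0.004, 0], "jaw": 0}, {"translation": [-0.1, 0, 0.045], "delta_rot": [0, 0.006, 0], "jaw": 0}, {"translation": [-0.13, 0, 0.075], "delta_rot": [0, 0.008, 0], "jaw": 0}, {"translation": [-0.16, 0, 0.105], "delta_rot": [0, 0.0105, 0], "jaw": 0}, {"translation": [-0.16, 0, 0.105], "delta_rot": [0, 0.0105, 0], "jaw": 0}, {"translation": [-0.16, 0, 0.105], "delta_rot": [0, 0.0105, 0], "jaw": 0}]}}

```text
time: 21.8
tool_pos: [0.586, 0.2194, 0.1945]
tool_rot: [0.284, 0.036, 0.958, -0.01]
contact_force: [0.1, 0.1, 3.7]
gripper_width: 0.084
grasp_force: 59.2
```

```bash
python3 -c "
from lean import *
avg(5);lean()"
```

```text
F [-0.02  0.33  3.5 ] sd [0.35 0.48 0.18] T [ 0.114 -0.099  0.008] pos [0.586  0.2194 0.1945]
foot [0.5331 0.2235 0.0127] p [ 0.298 -0.023  0.954]
0 axis at rim 27.2 T(cm) [0. 0. 0.] rot [0. 0. 0.]
0.4 axis at rim 28.1 T(cm) [-0.09  0.    0.1 ] rot [ 0.     0.007 -0.   ]
0.8 axis at rim 29.1 T(cm) [-0.18  0.    0.19] rot [ 0.     0.014 -0.   ]
1.2 axis at rim 30.1 T(cm) [-0.27  0.    0.29] rot [ 0.     0.021 -0.   ]
```

{"op": "send_rows", "data": {"steps": [{"translation": [-0.015, 0, -0.025], "delta_rot": [0, 0, 0], "jaw": 0}, {"translation": [-0.03, 0, -0.005], "delta_rot": [0, 0.0015, 0], "jaw": 0}, {"translation": [-0.05, 0, 0.02], "delta_rot": [0, 0.003, 0], "jaw": 0}, {"translation": [-0.075, 0, 0.045], "delta_rot": [0, 0.005, 0], "jaw": 0}, {"translation": [-0.1, 0, 0.07], "delta_rot": [0, 0.007, 0], "jaw": 0}, {"translation": [-0.13, 0, 0.095], "delta_rot": [0, 0.009, 0], "jaw": 0}, {"translation": [-0.13, 0, 0.095], "delta_rot": [0, 0.009, 0], "jaw": 0}, {"translation": [-0.13, 0, 0.095], "delta_rot": [0, 0.009, 0], "jaw": 0}]}}

```text
time: 22.85
tool_pos: [0.5877, 0.2193, 0.1944]
tool_rot: [0.28, 0.036, 0.959, -0.01]
contact_force: [0.3, 0.1, 3.4]
gripper_width: 0.087
grasp_force: 59.1
```

```bash
python3 -c "
from lean import *
avg(5);lean()"
```

```text
F [0.09 0.23 2.72] sd [0.16 0.59 0.53] T [ 0.096 -0.002  0.013] pos [0.5876 0.2193 0.1944]
foot [0.5331 0.2234 0.0131] p [ 0.307 -0.023  0.952]
0 axis at rim 28.3 T(cm) [0. 0. 0.] rot [0. 0. 0.]
0.4 axis at rim 29.2 T(cm) [-0.09  0.    0.1 ] rot [ 0.     0.007 -0.   ]
0.8 axis at rim 30.2 T(cm) [-0.18  0.    0.19] rot [ 0.     0.014 -0.   ]
1.2 axis at rim 31.2 T(cm) [-0.27  0.    0.29] rot [ 0.     0.021 -0.   ]
```

{"op": "send_rows", "data": {"steps": [{"translation": [-0.02, 0, 0.005], "delta_rot": [0, 0.001, 0], "jaw": 0}, {"translation": [-0.04, 0, 0.025], "delta_rot": [0, 0.0025, 0], "jaw": 0}, {"translation": [-0.06, 0, 0.045], "delta_rot": [0, 0.004, 0], "jaw": 0}, {"translation": [-0.08, 0, 0.065], "delta_rot": [0, 0.0055, 0], "jaw": 0}, {"translation": [-0.1, 0, 0.085], "delta_rot": [0, 0.007, 0], "jaw": 0}, {"translation": [-0.1, 0, 0.085], "delta_rot": [0, 0.007, 0], "jaw": 0}, {"translation": [-0.1, 0, 0.085], "delta_rot": [0, 0.007, 0], "jaw": 0}, {"translation": [-0.1, 0, 0.085], "delta_rot": [0, 0.007, 0], "jaw": 0}]}}

```text
time: 23.9
tool_pos: [0.589, 0.2192, 0.1943]
tool_rot: [0.277, 0.036, 0.96, -0.01]
contact_force: [-0.2, 1.0, 1.7]
gripper_width: 0.086
grasp_force: 59.1
```

```bash
python3 -c "
from lean import *
avg(5);lean()"
```

```text
F [-0.21  0.51  1.81] sd [0.42 0.42 0.47] T [ 0.064  0.065 -0.025] pos [0.589  0.2192 0.1943]
foot [0.5333 0.2234 0.0134] p [ 0.313 -0.024  0.95 ]
0 axis at rim 29.3 T(cm) [0. 0. 0.] rot [0. 0. 0.]
0.4 axis at rim 30.2 T(cm) [-0.09  0.    0.1 ] rot [ 0.     0.007 -0.   ]
0.8 axis at rim 31.2 T(cm) [-0.18  0.    0.19] rot [ 0.     0.014 -0.   ]
1.2 axis at rim 32.2 T(cm) [-0.27  0.    0.29] rot [ 0.     0.021 -0.   ]
```

{"op": "send_rows", "data": {"steps": [{"translation": [-0.02, 0, 0.015], "delta_rot": [0, 0.001, 0], "jaw": 0}, {"translation": [-0.04, 0, 0.035], "delta_rot": [0, 0.0025, 0], "jaw": 0}, {"translation": [-0.06, 0, 0.055], "delta_rot": [0, 0.004, 0], "jaw": 0}, {"translation": [-0.08, 0, 0.075], "delta_rot": [0, 0.006, 0], "jaw": 0}, {"translation": [-0.08, 0, 0.075], "delta_rot": [0, 0.006, 0], "jaw": 0}, {"translation": [-0.08, 0, 0.075], "delta_rot": [0, 0.006, 0], "jaw": 0}, {"translation": [-0.08, 0, 0.075], "delta_rot": [0, 0.006, 0], "jaw": 0}, {"translation": [-0.08, 0, 0.075], "delta_rot": [0, 0.006, 0], "jaw": 0}]}}

```text
time: 24.95
tool_pos: [0.5901, 0.2191, 0.1942]
tool_rot: [0.274, 0.036, 0.961, -0.01]
contact_force: [-0.5, 0.2, 2.4]
gripper_width: 0.092
grasp_force: 59.1
```

```bash
python3 - <<'E'
from lean import *
avg(5);lean()
from scipy.optimize import least_squares
f=grab_frame("side");W=pts(f);d=np.hypot(W[...,0]-.544,W[...,1]-.2195)
m=(W[...,2]>.13)&(W[...,2]<.15)&(d<.05);h=cv2.cvtColor(f["pixels"],cv2.COLOR_BGR2HSV)
P=W[m][:,:2];r=least_squares(lambda x:np.hypot(P[:,0]-x[0],P[:,1]-x[1])-.0355,[.544,.2195],loss="soft_l1",f_scale=.002);print("rim",len(P),r.x)
t=np.linspace(0,2*np.pi,200);img=f["pixels"]
a=cv2.resize(img[140:250,220:320],(600,600*110//100),interpolation=2)[:600]
cv2.imwrite("pics/lean.png",a)
E
```

```text
F [-0.37  0.33  2.3 ] sd [0.6  0.3  0.46] T [ 0.009  0.019 -0.012] pos [0.5901 0.2192 0.1942]
foot [0.5333 0.2235 0.0136] p [ 0.319 -0.024  0.948]
0 axis at rim 30.1 T(cm) [0. 0. 0.] rot [0. 0. 0.]
0.4 axis at rim 31.0 T(cm) [-0.09  0.    0.1 ] rot [ 0.     0.007 -0.   ]
0.8 axis at rim 32.0 T(cm) [-0.18  0.    0.19] rot [ 0.     0.014 -0.   ]
1.2 axis at rim 33.0 T(cm) [-0.27  0.    0.29] rot [ 0.     0.021 -0.   ]
rim 262 [0.54658241 0.22209291]
```

View pics/lean.png

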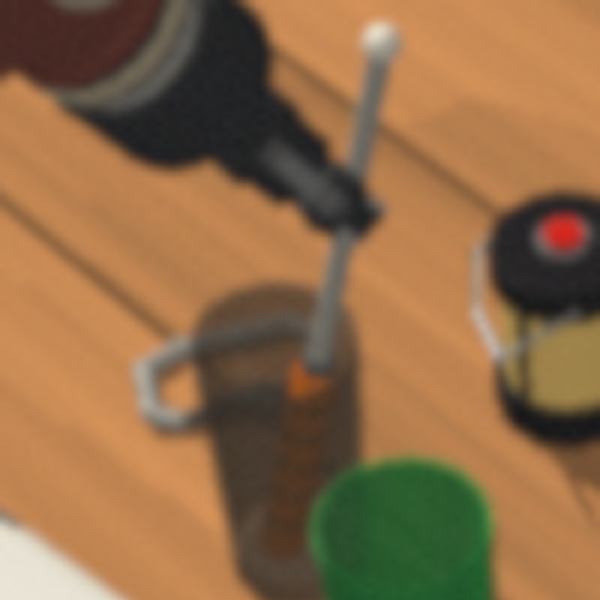

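The image shows the shaft at (320,340) close to the lantern-side rim, with the glass upright. Next I'll check for rim contact and glass movement.

```bash
cat > rim.py <<'E'
from lean import *
import pickle
from scipy.optimize import least_squares
def rim(f,W=None):
    W=pts(f) if W is None else W
    ok=(W[...,2]>.13)&(W[...,2]<.15)&(np.hypot(W[...,0]-.545,W[...,1]-.2225)<.045)&(W[...,0]<.555)
    P=W[ok][:,:2];r=least_squares(lambda x:np.hypot(P[:,0]-x[0],P[:,1]-x[1])-.0355,[.544,.2195],loss="soft_l1",f_scale=.002);return len(P),r.x.round(4)
def cmp():
    F=pickle.load(open("F.pkl","rb"))["side"];f=grab_frame("side");print("rim before",rim(F),"now",rim(f))
    # registration of left glass edge patch
    A=cv2.cvtColor(F["pixels"],6)[183:240,240:262].astype(np.float32);B=cv2.cvtColor(f["pixels"],6)[183:240,240:262].astype(np.float32)
    print("shift px",cv2.phaseCorrelate(A,B,cv2.createHanningWindow(A.shape[::-1],cv2.CV_32F)))
    W=pts(f);sh=(W[...,2]>.15)&(W[...,2]<.168)&(np.hypot(W[...,0]-.58,W[...,1]-.22)<.03)
    if sh.sum(): print("shaft surf",sh.sum(),np.median(W[sh],0).round(4))
    g=W[...,2];
E
python3 -c "
from rim import *
cmp()"
```

```text
rim before (150, array([0.5449, 0.2222])) now (151, array([0.5477, 0.222 ]))
shift px ((0.32320683690699425, 0.027729865088986116), 0.9396971484025319)
shaft surf 26 [0.5803 0.2177 0.1591]
```

{"op": "send_rows", "data": {"steps": [{"translation": [-0.02, 0, 0.015], "delta_rot": [0, 0.001, 0], "jaw": 0}, {"translation": [-0.04, 0, 0.03], "delta_rot": [0, 0.0025, 0], "jaw": 0}, {"translation": [-0.06, 0, 0.05], "delta_rot": [0, 0.004, 0], "jaw": 0}, {"translation": [-0.08, 0, 0.07], "delta_rot": [0, 0.006, 0], "jaw": 0}, {"translation": [-0.08, 0, 0.07], "delta_rot": [0, 0.006, 0], "jaw": 0}, {"translation": [-0.08, 0, 0.07], "delta_rot": [0, 0.006, 0], "jaw": 0}, {"translation": [-0.08, 0, 0.07], "delta_rot": [0, 0.006, 0], "jaw": 0}, {"translation": [-0.08, 0, 0.07], "delta_rot": [0, 0.006, 0], "jaw": 0}]}}

```text
time: 26.1
tool_pos: [0.5912, 0.2191, 0.1941]
tool_rot: [0.271, 0.036, 0.962, -0.01]
contact_force: [0.4, 0.1, 2.2]
gripper_width: 0.093
grasp_force: 59.1
```

```bash
python3 -c "
from rim import *
avg(8);lean();cmp()"
```

```text
F [-0.04 -0.06  2.67] sd [0.57 0.51 0.45] T [-0.034 -0.052  0.015] pos [0.5912 0.2191 0.1941]
foot [0.5334 0.2235 0.0138] p [ 0.324 -0.025  0.946]
0 axis at rim 30.8 T(cm) [0. 0. 0.] rot [0. 0. 0.]
0.4 axis at rim 31.8 T(cm) [-0.09  0.    0.1 ] rot [ 0.     0.007 -0.   ]
0.8 axis at rim 32.7 T(cm) [-0.18  0.    0.19] rot [ 0.     0.014 -0.   ]
1.2 axis at rim 33.7 T(cm) [-0.27  0.    0.29] rot [ 0.     0.021 -0.   ]
rim before (150, array([0.5449, 0.2222])) now (153, array([0.5486, 0.2218]))
shift px ((0.47182036593721755, 0.07096712129673932), 0.8624587999449835)
shaft surf 27 [0.5796 0.2176 0.1589]
```

```bash
cat >> rim.py <<'E'
def edges():
    F=pickle.load(open("F.pkl","rb"))["side"]["pixels"];f=grab_frame("side")["pixels"]
    for nm,(v0,v1,u0,u1) in dict(rimback=(180,196,252,266),rimleft=(192,215,242,258),base=(218,240,248,268),case=(220,285,180,240),lantern=(170,215,298,322)).items():
        A,B=[cv2.cvtColor(x,6)[v0:v1,u0:u1].astype(np.float32) for x in(F,f)]
        # translation by ECC
        M=np.eye(2,3,dtype=np.float32)
        try:
            cc,M=cv2.findTransformECC(A,B,M,cv2.MOTION_TRANSLATION,(3,200,1e-6),None,3);print(nm,M[:,2].round(2),round(cc,3))
        except cv2.error as e: print(nm,"fail")
E
python3 -c "
from rim import *
edges()
f=grab_frame('side')
print(proj(f,[[.545,.2225,.14],[.548,.2225,.14]]))"
```

```text
rimback [ 1.   -0.33] 0.899
rimleft [ 0.76 -0.22] 0.974
base [0.51 0.08] 0.994
case [-0.02  0.01] 1.0
lantern [ 0. -0.] 1.0
[[264.2384805  197.45240005]
 [265.1495959  196.8601352 ]]
```

The rim has followed about 3 mm, and the base about 1–2 mm, so the shaft is already pressing on it. I'll back off a little so the glass settles flat.

{"op": "send_rows", "data": {"steps": [{"translation": [0.02, 0, -0.02], "delta_rot": [0, -0.0015, 0], "jaw": 0}, {"translation": [0.04, 0, -0.04], "delta_rot": [0, -0.003, 0], "jaw": 0}, {"translation": [0.06, 0, -0.07], "delta_rot": [0, -0.005, 0], "jaw": 0}, {"translation": [0.08, 0, -0.1], "delta_rot": [0, -0.007, 0], "jaw": 0}, {"translation": [0.1, 0, -0.125], "delta_rot": [0, -0.0085, 0], "jaw": 0}, {"translation": [0.12, 0, -0.15], "delta_rot": [0, -0.01, 0], "jaw": 0}, {"translation": [0.12, 0, -0.15], "delta_rot": [0, -0.01, 0], "jaw": 0}, {"translation": [0.12, 0, -0.15], "delta_rot": [0, -0.01, 0], "jaw": 0}]}}

```text
time: 27.45
tool_pos: [0.5891, 0.2192, 0.1943]
tool_rot: [0.275, 0.036, 0.961, -0.01]
contact_force: [-0.4, 1.8, 0.9]
gripper_width: 0.092
grasp_force: 59.2
```

```bash
python3 -c "
from rim import *
avg(8);lean();cmp();edges()"
```

```text
F [ 0.03 -0.07  1.38] sd [0.55 0.33 0.54] T [ 0.087  0.086 -0.007] pos [0.5892 0.2192 0.1944]
foot [0.533  0.2234 0.0135] p [ 0.315 -0.024  0.949]
0 axis at rim 29.3 T(cm) [0. 0. 0.] rot [0. 0. 0.]
0.4 axis at rim 30.3 T(cm) [-0.09  0.    0.1 ] rot [ 0.     0.007 -0.   ]
0.8 axis at rim 31.2 T(cm) [-0.18  0.    0.19] rot [ 0.     0.014 -0.   ]
1.2 axis at rim 32.2 T(cm) [-0.27  0.    0.29] rot [ 0.     0.021 -0.   ]
rim before (150, array([0.5449, 0.2222])) now (151, array([0.5473, 0.222 ]))
shift px ((0.43637561968659, 0.044860782375437225), 0.9372148308489058)
shaft surf 25 [0.5784 0.2173 0.1592]
rimback [ 0.15 -0.1 ] 0.992
rimleft [ 0.49 -0.15] 0.991
base [ 0.31 -0.36] 0.984
case [-0.02  0.01] 1.0
lantern [ 0. -0.] 1.0
```

{"op": "send_rows", "data": {"steps": [{"translation": [0.02, 0, -0.02], "delta_rot": [0, -0.0015, 0], "jaw": 0}, {"translation": [0.04, 0, -0.045], "delta_rot": [0, -0.003, 0], "jaw": 0}, {"translation": [0.06, 0, -0.07], "delta_rot": [0, -0.005, 0], "jaw": 0}, {"translation": [0.09, 0, -0.105], "delta_rot": [0, -0.007, 0], "jaw": 0}, {"translation": [0.09, 0, -0.105], "delta_rot": [0, -0.007, 0], "jaw": 0}, {"translation": [0.09, 0, -0.105], "delta_rot": [0, -0.007, 0], "jaw": 0}, {"translation": [0.09, 0, -0.105], "delta_rot": [0, -0.007, 0], "jaw": 0}, {"translation": [0.09, 0, -0.105], "delta_rot": [0, -0.007, 0], "jaw": 0}]}}

```text
time: 28.75
tool_pos: [0.5879, 0.2192, 0.1947]
tool_rot: [0.279, 0.036, 0.96, -0.01]
contact_force: [-0.5, 0.1, -0.6]
gripper_width: 0.089
grasp_force: 58.7
```

```bash
python3 -c "
from rim import *
avg(8);lean();cmp();edges()"
```

```text
F [-0.48  0.41 -1.17] sd [0.41 0.3  0.6 ] T [0.03  0.469 0.005] pos [0.588  0.2193 0.195 ]
foot [0.5332 0.2235 0.0138] p [ 0.308 -0.023  0.951]
0 axis at rim 28.4 T(cm) [0. 0. 0.] rot [0. 0. 0.]
0.4 axis at rim 29.3 T(cm) [-0.09  0.    0.1 ] rot [ 0.     0.007 -0.   ]
0.8 axis at rim 30.3 T(cm) [-0.18  0.    0.19] rot [ 0.     0.014 -0.   ]
1.2 axis at rim 31.2 T(cm) [-0.27  0.    0.29] rot [ 0.     0.021 -0.   ]
rim before (150, array([0.5449, 0.2222])) now (152, array([0.5463, 0.2222]))
shift px ((0.4004667791373997, -0.024094258643692967), 0.9563420345385869)
shaft surf 24 [0.5776 0.2173 0.1595]
rimback [0.54 0.01] 0.963
rimleft [ 0.48 -0.12] 0.976
base [ 0.17 -0.6 ] 0.973
case [-0.01  0.01] 1.0
lantern [-0. -0.] 1.0
```

{"op": "send_rows", "data": {"steps": [{"translation": [0.01, 0, 0.01], "delta_rot": [0, 0, 0], "jaw": 0}, {"translation": [0.02, 0, 0.02], "delta_rot": [0, 0, 0], "jaw": 0}, {"translation": [0.02, 0, 0.03], "delta_rot": [0, 0, 0], "jaw": 0}, {"translation": [0.02, 0, 0.03], "delta_rot": [0, 0, 0], "jaw": 0}, {"translation": [0.02, 0, 0.03], "delta_rot": [0, 0, 0], "jaw": 0}, {"translation": [0.02, 0, 0.03], "delta_rot": [0, 0, 0], "jaw": 0}, {"translation": [0.02, 0, 0.03], "delta_rot": [0, 0, 0], "jaw": 0}, {"translation": [0.02, 0, 0.03], "delta_rot": [0, 0, 0], "jaw": 0}]}}

```text
time: 30.05
tool_pos: [0.5881, 0.2193, 0.1948]
tool_rot: [0.279, 0.036, 0.96, -0.01]
contact_force: [-0.1, 0.2, -0.5]
gripper_width: 0.09
grasp_force: 58.7
```

```bash
python3 -c "
from rim import *
avg(8);lean();cmp();edges()"
```

```text
F [-0.57 -0.06  0.28] sd [0.39 0.5  0.53] T [0.017 0.363 0.002] pos [0.5881 0.2193 0.1948]
foot [0.5332 0.2235 0.0134] p [ 0.308 -0.023  0.951]
0 axis at rim 28.5 T(cm) [0. 0. 0.] rot [0. 0. 0.]
0.4 axis at rim 29.4 T(cm) [-0.09  0.    0.1 ] rot [ 0.     0.007 -0.   ]
0.8 axis at rim 30.4 T(cm) [-0.18  0.    0.19] rot [ 0.     0.014 -0.   ]
1.2 axis at rim 31.4 T(cm) [-0.27  0.    0.29] rot [ 0.     0.021 -0.   ]
rim before (150, array([0.5449, 0.2222])) now (151, array([0.5463, 0.2221]))
shift px ((0.44558700932213213, -0.05504742506078486), 0.9466967446936502)
shaft surf 29 [0.5777 0.2179 0.1593]
rimback [ 1.16 -0.36] 0.934
rimleft [ 0.47 -0.12] 0.976
base [ 0.19 -0.88] 0.946
case [-0.02  0.  ] 1.0
lantern [0. 0.] 1.0
```

The foot stands with about 1.3 N, and a light rim reaction of about 0.6 N points away from the lantern. Now I'll open slowly.

{"op": "send_rows", "data": {"steps": [{"translation": [0, 0, 0], "delta_rot": [0, 0, 0], "jaw": 0.9}, {"translation": [0, 0, 0], "delta_rot": [0, 0, 0], "jaw": 1.1}, {"translation": [0, 0, 0], "delta_rot": [0, 0, 0], "jaw": 1.3}, {"translation": [0, 0, 0], "delta_rot": [0, 0, 0], "jaw": 1.6}, {"translation": [0, 0, 0], "delta_rot": [0, 0, 0], "jaw": 2}, {"translation": [0, 0, 0], "delta_rot": [0, 0, 0], "jaw": 2.6}, {"translation": [0, 0, 0], "delta_rot": [0, 0, 0], "jaw": 3.4}, {"translation": [0, 0, 0], "delta_rot": [0, 0, 0], "jaw": 4}]}}

```text
time: 31.35
tool_pos: [0.588, 0.2193, 0.1947]
tool_rot: [0.279, 0.036, 0.96, -0.01]
contact_force: [-0.6, 0.2, 0.6]
gripper_width: 0.467
grasp_force: 0.0
```

```bash
python3 -c "
from rim import *
avg(3);cmp();edges()
f=grab_frame('side');cv2.imwrite('pics/rel.png',cv2.resize(f['pixels'][130:250,215:335],(600,600),interpolation=2))
p,M=cur();W=pts(f);h=cv2.cvtColor(f['pixels'],cv2.COLOR_BGR2HSV)
b=(W[...,2]>.22)&(h[...,1]<70)&(h[...,2]>130)&(np.hypot(W[...,0]-.61,W[...,1]-.22)<.06);print('ball',b.sum(),((np.median(W[b],0)-p)@M).round(4),np.median(W[b],0))"
```

```text
F [-0.17 -0.03 -0.02] sd [0.28 0.73 0.52] T [0.038 0.266 0.018] pos [0.588  0.2193 0.1947]
foot [0.5332 0.2234 0.0134] p [ 0.308 -0.023  0.951]
rim before (150, array([0.5449, 0.2222])) now (151, array([0.5448, 0.2225]))
shift px ((-0.12153629570271995, 0.04906700162224098), 0.9082123941845364)
shaft surf 24 [0.576  0.2181 0.1587]
rimback [-0.    0.16] 0.992
rimleft [ 0.   -0.01] 1.0
base [ 0.04 -0.31] 0.991
case [-0.02  0.  ] 1.0
lantern [-0.   -0.01] 1.0
ball 30 [-0.0583 -0.0021 -0.0524] [0.60887562 0.21564112 0.27010406]
```

View pics/rel.png

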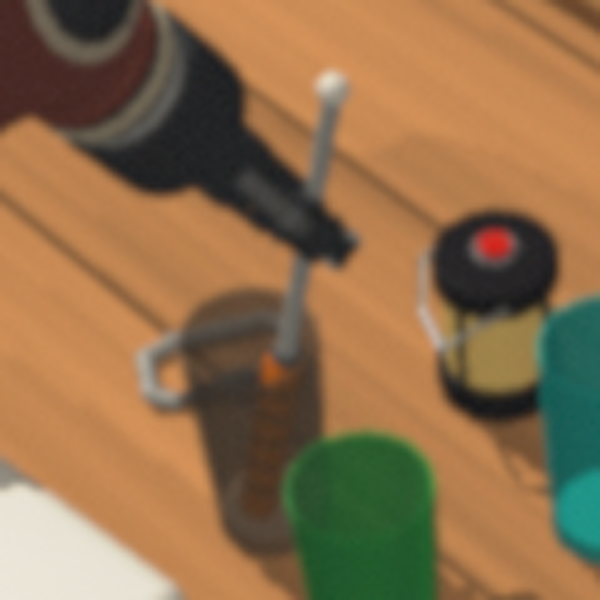

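The glass is back at its original position and the shaft leans on the lantern-side rim at (290,330). Next I retreat straight back along the fingers.

{"op": "send_rows", "data": {"steps": [{"translation": [0, 0, -0.5], "delta_rot": [0, 0, 0], "jaw": 4}, {"translation": [0, 0, -1.5], "delta_rot": [0, 0, 0], "jaw": 4}, {"translation": [0, 0, -3], "delta_rot": [0, 0, 0], "jaw": 4}, {"translation": [0, 0, -5], "delta_rot": [0, 0, 0], "jaw": 4}, {"translation": [0, 0, -7], "delta_rot": [0, 0, 0], "jaw": 4}, {"translation": [0, 0, -9.5], "delta_rot": [0, 0, 0], "jaw": 4}, {"translation": [0, 0, -12], "delta_rot": [0, 0, 0], "jaw": 4}, {"translation": [0, 0, -14], "delta_rot": [0, 0, 0], "jaw": 4}]}}

```text
time: 32.45
tool_pos: [0.5124, 0.225, 0.3155]
tool_rot: [0.28, 0.036, 0.959, -0.01]
contact_force: [-0.8, -0.4, 0.1]
gripper_width: 0.467
grasp_force: 0.0
```

{"op": "send_rows", "data": {"steps": [{"translation": [0, 0, -1], "delta_rot": [0, 0, 0], "jaw": 4}, {"translation": [0, 0, -2], "delta_rot": [0, 0, 0], "jaw": 4}, {"translation": [0, 0, -2], "delta_rot": [0, 0, 0], "jaw": 4}, {"translation": [0, 0, -2], "delta_rot": [0, 0, 0], "jaw": 4}, {"translation": [0, 0, -2], "delta_rot": [0, 0, 0], "jaw": 4}, {"translation": [0, 0, -2], "delta_rot": [0, 0, 0], "jaw": 4}, {"translation": [0, 0, -2], "delta_rot": [0, 0, 0], "jaw": 4}, {"translation": [0, 0, -2], "delta_rot": [0, 0, 0], "jaw": 4}]}}

```text
time: 33.25
tool_pos: [0.5025, 0.2255, 0.3293]
tool_rot: [0.279, 0.036, 0.96, -0.01]
contact_force: [0.6, -0.9, -0.4]
gripper_width: 0.469
grasp_force: 0.0
```

```bash
python3 -c "
from rim import *
cmp();edges()
f=grab_frame('side');W=pts(f);h=cv2.cvtColor(f['pixels'],cv2.COLOR_BGR2HSV)
b=(W[...,2]>.22)&(W[...,2]<.3)&(h[...,1]<70)&(h[...,2]>130)&(np.hypot(W[...,0]-.61,W[...,1]-.22)<.06);print('ball',b.sum(),np.median(W[b],0))
print(job_done())"
```

```text
rim before (150, array([0.5449, 0.2222])) now (150, array([0.545 , 0.2223]))
shift px ((0.07856078791366627, -0.1815894713402706), 0.9073859867122438)
shaft surf 25 [0.5759 0.2173 0.1599]
rimback [-0.03  0.01] 1.0
rimleft [-0.   -0.01] 1.0
base [-0.03 -0.98] 0.947
case [-0.02  0.  ] 1.0
lantern [-0.  0.] 1.0
ball 29 [0.60837488 0.21459546 0.27089556]
the job is handed in; nothing more can be done
None
```

The pointer stands grip-down in the smoky tumbler, leaning on the rim nearest the lantern, and the job is handed in at about 33 s. While I was leaning it, the rim briefly tipped about 3 mm, and the first touch on the glass bottom was about 5 N instead of 1 to 3 N. After release the tumbler measured back in its original place; the lantern and mask case had not moved, and the carabiner was never approached.

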